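Square the last shortbread slab into the corner of the tray

ROBOT

A 6-joint arm with a two-finger parallel gripper is mounted at the origin on the work surface. World frame = base frame: x ahead of the robot, y to its left, z up, the work surface at z = 0. Lengths are in m, angles in rad, forces in N, time in s.
With the tool pointing down it reaches from about 0.25 to 0.725 m from the base axis. Payload 9.7 kg.
Tool frame: the origin (TCP) lies between the finger pads; the fingertips stand 17 mm ahead of it and the grasp point (between the pads) lies 2 mm behind it; y points along the fingers, x is the direction in which the jaws open and shut, and the axes are right-handed (so a half turn about y gives the same grasp; the last joint's range is limited). The gripper opens to 85 mm and grips with 20 to 120 N. Pads are 22 mm wide; open, the fingers measure 114 mm over their backs; the gripper's body (76 mm by 85 mm) begins 54 mm behind the grasp point. The pads swing forward as they close: fully open they stand 13 mm farther back than shut.
Start: joints at [0, 0.087, 0.176, 1.66, 0, 1.571], TCP at [0.55, -0, 0.248] pointing down, gripper open.
Joint ranges: [-3.13, 3.13], [-0.85, 1.81], [-1.15, 1.24], [-2.2, 2.28], [-1.44, 1.52], [-3.14, 3.14]. Speed limits (rad/s): [2.22, 2.22, 2.57, 3.14, 3.14, 3.14].

INTERFACE

Orientations are given as a rotation vector (axis times angle).
In Python, from plant import ctrl gives the robot as it stands.
- The arm moves only by the shell command python3 -m inch 'ROWS' [OPENING]. ROWS is JSON, a list of rows, each a list of 4 numbers: the shift along the tool's x, y, z in cm, then the turn about the tool's y in rad. In form: [[tx, ty, tz, spin], ...]. A call has 1 to 20 rows; each row shifts and turns the commanded pose from where the row before left it, along the tool's axes as they then stand; what a row does not reach is not made up. A row lasts 1/10 s, in which the tool goes at most 50 mm and 8.59 degrees, less where a joint would pass 70% of its speed; a pose out of reach is approached as far as the arm can. A call with a gripper value outside its range is refused whole. OPENING is the opening, from -1 (shut) to 1 (fully open), so that 0 is half open, set as the call begins (- or left out, the last holds). The fingers move at their own pace and stop on an object; the grip force is fixed at half the most. Time passes only in rows, so rows that do not move let the fingers close. It gives the time, the measured TCP pose, the force and the opening at its end, in the units of the state.
- ctrl.sense(): the state, without advancing time (a new reading comes with each control period).
- ctrl.camera(name): name is "scene" or "side" or "wrist"; returns a dict with "pixels" (480x640x3 uint8, red, green, blue), "K" (3x3 intrinsics, pixels), "k1" (the pictures are not rectified: a ray, as slopes to the right and down, at radius r is drawn at 1 + k1 r^2 times it, then the intrinsics apply), "R" (3x3) and "t" (3): a world point X has camera coordinates R X + t; the wrist camera has in their place "hand_eye" (4x4, takes a point from camera to tool coordinates, whose origin is the TCP and whose axes are the tool frame's). Camera axes: x right, y down, z forward; pixel columns grow to the right and rows downward; lengths in m; the calibration is good to about 2 mm. A picture is of the moment at which its call begins: read the wrist's pose just before it. There is no depth.
- ctrl.close_job(): hands the job in, once; it reports no verdict.
The state is a dict: "time": time; "joints": joint angles; "joint_vel": joint speeds; "joint_efforts": joint torques, N m; "ee_pos": TCP position; "tool_rot": TCP orientation; "wrist_force": force on the tool from outside, world axes, zero at the start; "ft_torque": the same for the moment, N m; "width": finger opening in m.
Only numpy, scipy, OpenCV 4.12 (cv2) and the standard library are available. Lean on these libraries where they do the work, as an engineer would, in place of code of your own. Each camera call takes 0.05 s, during which the arm holds its last target.

TASK

Take the bench scraper from its rack and with it nudge the loose shortbread slab into the one empty corner of the tray: first up against the long side rim until you feel it seat, then along that rim until it is snug against the end rim too, square and flat on the tray. Shortbread chips easily: push gently, let nothing but the scraper touch it, and leave the three slabs already packed, the milk jug and the jar where they are. Then hang the scraper back in its rack and let go.

Things in the scene. Friction and masses are not known exactly. Their poses are not given: they have to be found in the camera images.
- scraper: bench scraper: thin steel blade 120 mm wide, 3 mm thick, 80 mm tall below a straight wooden handle 120 mm long, 24 mm thick, 34 mm tall that runs along its top; 0.18 kg. Origin: middle of the blade's bottom edge; x runs along the blade and the handle, y is square to the blade's flat face, z points up to the handle. The handle reaches from z = 80 to 114 mm
- rack: open sheet-metal rack, 170 mm (its x) by 80 mm (its y) and 95 mm high, fixed to the bench, with one slot 134 mm long (x) and 11 mm wide (y) in the middle of its top. Origin: centre of its underside, z up. The scraper hangs with its blade down through the slot and its handle resting on the top, so that the scraper's origin is then 15 mm above the rack's; either way round will do
- tray: dark steel oven tray lying on a non-slip mat, fixed; inside 260 mm (its x) by 360 mm (its y). Origin: on the bench under its middle, x points away from the robot, z up. Its floor is 6 mm above the bench. Upright rims 3 mm thick stand 20 mm above the floor, with a thin rolled edge outside; their tops are 26 mm above the bench. Slabs are packed in three corners; the corner at tray +x, -y is empty
- tray_corner (a point): where the empty inner corner of the tray would be on an undamaged tray, on its floor; axes as the tray's, so the tray's inside lies towards -x and +y. This corner has had a knock: the inner face of the side rim really stands 0 to 2.5 mm towards -x of this point and that of the end rim 0 to 2.5 mm towards +y, straight and rigid, different each time; only touch tells
- side_rim: the tray's far long rim, running along the tray's y. Origin: middle of the rim; its inner face is 1.5 mm towards tray -x, and by the empty corner (from tray y = -180 to +35 mm) up to 2.5 mm further in, where it is pushed in
- end_rim: the tray's short rim at its -y end, running along the tray's x. Origin: middle of the rim; its inner face is 1.5 mm towards tray +y, and by the empty corner (from tray x = 0 to 130 mm) up to 2.5 mm further in, where it is pushed in
- slab: loose shortbread slab lying askew in the tray near the empty corner: 65 mm (its x) by 100 mm (its y) by 14 mm, about 0.11 kg, slides on the tray with 0.5 to 1.5 N. Origin: centre of its underside, z up. It goes home with its axes along the tray's. It chips if pressed harder than 7 N; it is seated when the rim pushes back with 1 N or more, on top of the sliding friction
- slab_corner (a point): the bottom corner of the loose slab (slab +x, -y) that belongs in the tray's empty corner; axes as the slab's
- packed_a: packed shortbread slab, 65 by 100 by 14 mm, in the tray's corner +x, +y; loose; origin: centre of its underside
- packed_b: the same, in the corner -x, +y
- packed_c: the same, in the corner -x, -y
- milk_jug: white plastic milk jug, 85 mm square, 196 mm high, standing on the bench; origin: centre of its underside
- spice_jar: amber glass jar, 64 mm across, 105 mm high, standing on the bench; origin: centre of its underside
There are look-alikes about, which are no part of the job. Several things have the shape of the scraper; the one meant has the colours described above.

How it is judged:
On the way, in this order (a step that is already met when the one before it is completed fails the run):
1. the scraper is lifted out of its rack (z of scraper in the frame of rack above 0.1 m), for 0.1 s.
2. the scraper presses the slab square against the side rim, with 1 N or more on the rim (x of slab_corner in the frame of tray_corner between -0.004 and 0.0015 m and z of slab_corner in the frame of tray_corner between -0.002 and 0.002 m and angle between the y axis of slab and the y axis of tray, either way round below 0.02 rad and contact force between slab and scraper above 1 N and contact force between slab and side_rim above 1 N), for 0.2 s.
3. the scraper presses the slab, in the corner and square, against the end rim, with 1 N or more on the rim (x of slab_corner in the frame of tray_corner between -0.004 and 0.0015 m and y of slab_corner in the frame of tray_corner between -0.0015 and 0.004 m and z of slab_corner in the frame of tray_corner between -0.002 and 0.002 m and angle between the y axis of slab and the y axis of tray, either way round below 0.02 rad and contact force between slab and scraper above 1 N and contact force between slab and end_rim above 1 N), for 0.2 s.
At the end, for the whole second after the job is handed in: the slab lies flat and square (0.02 rad) in the corner, its corner at most 4 mm inside and 1.5 mm outside the undamaged corner along each rim (rims may be pushed in 2.5 mm); the scraper hangs upright in the slot, handle resting on the rack (height -3 to +4 mm, centre within 12 mm); both at rest (x of slab_corner in the frame of tray_corner between -0.004 and 0.0015 m and y of slab_corner in the frame of tray_corner between -0.0015 and 0.004 m and z of slab_corner in the frame of tray_corner between -0.002 and 0.002 m and angle between the y axis of slab and the y axis of tray, either way round below 0.02 rad and z of scraper in the frame of rack between 0.012 and 0.019 m and horizontal distance between scraper and rack below 0.012 m and angle between scraper's own z axis and vertical below 0.06 rad and angle between the x axis of scraper and the x axis of rack, either way round below 0.1 rad and linear speed of each of scraper, slab below 0.01 m/s); the robot touches nothing.
It fails at once if the slab is pressed harder than 7 N by the scraper or against a rim (contact force between slab and scraper above 7 N or contact force between slab and side_rim above 7 N or contact force between slab and end_rim above 7 N).
It fails at once if something of the robot other than the scraper touches the loose slab (contact force between slab and the fingers above 0.2 N or contact force between slab and the arm above 0.2 N).
It fails at once if the loose slab is tipped (angle between slab's own z axis and vertical above 0.15 rad).
It fails at once if a packed slab is moved by more than 5 mm (distance of any of packed_a, packed_b, packed_c from where it was at the start of the episode above 0.005 m).
It fails at once if the milk jug or the jar is moved by more than 15 mm (distance of any of milk_jug, spice_jar from where it was at the start of the episode above 0.015 m).
It also fails if it takes over 72 s, if anything falls off the work surface, if the arm or the gripper's body presses on something with over 40 N, if the wrist force passes 120 N, or if a joint passes its speed limit or range.

## Working session

There is one attempt and no reset: what is moved stays moved. The work goes in short steps, Python scripts to look and compute and a shell command to move; the robot and the scene stay as the last step left them, time stands still between calls to the robot, and variables do not carry over. Pictures are saved under pics/ and viewed, and the job is handed in when it is done.

```bash
ls; mkdir -p pics
python3 - <<'E'
from plant import ctrl
import cv2,numpy as np
print(ctrl.sense())
for n in ["scene","side","wrist"]:
    c=ctrl.camera(n)
    cv2.imwrite(f"pics/{n}0.png",c["pixels"][:,:,::-1])
    print(n,{k:np.round(v,4).tolist() for k,v in c.items() if k!="pixels"})
E
```

```text
pics
{'time': 0.0, 'joints': array([1.96326854e-05, 8.75072555e-02, 1.75131229e-01, 1.65979300e+00,
       1.71146209e-05, 1.57080607e+00]), 'joint_vel': array([ 0.00178034,  0.00067576,  0.00116565,  0.001213  , -0.00056819,
       -0.00051503]), 'joint_efforts': array([ 7.68234549e-04, -5.20392072e+01,  4.64802504e+01,  1.63646933e-02,
        2.23589603e-05, -6.77332673e-05]), 'ee_pos': array([5.49799367e-01, 1.53807564e-05, 2.47555622e-01]), 'tool_rot': array([-1.57077896e+00,  1.07035745e-03,  1.08586571e-03]), 'wrist_force': array([-0.65690039,  0.05591401, -0.17942252]), 'ft_torque': array([ 0.03438061,  0.00900036, -0.01774548]), 'width': 0.08514438426089271}
scene {'K': [[491.8725, 0.0, 318.3034], [0.0, 491.8725, 240.8119], [0.0, 0.0, 1.0]], 'k1': 0.0062, 'R': [[0.3497, 0.9367, -0.0169], [0.5293, -0.2125, -0.8214], [-0.773, 0.2783, -0.5701]], 't': [-0.1353, -0.2003, 1.7547]}
side {'K': [[445.8817, 0.0, 324.1562], [0.0, 445.8817, 237.8398], [0.0, 0.0, 1.0]], 'k1': -0.0648, 'R': [[0.9864, -0.1638, -0.0119], [-0.1334, -0.757, -0.6397], [0.0958, 0.6326, -0.7686]], 't': [-0.4789, 0.0871, 1.0457]}
wrist {'K': [[360.2635, 0.0, 320.9999], [0.0, 360.2635, 235.6831], [0.0, 0.0, 1.0]], 'k1': 0.0237, 'hand_eye': [[1.0, -0.0012, 0.0002, 0.0002], [-0.0005, -0.2983, 0.9545, -0.1253], [-0.0011, -0.9545, -0.2983, 0.0771], [0.0, 0.0, 0.0, 1.0]]}
```

View pictures.

View pics/scene0.png

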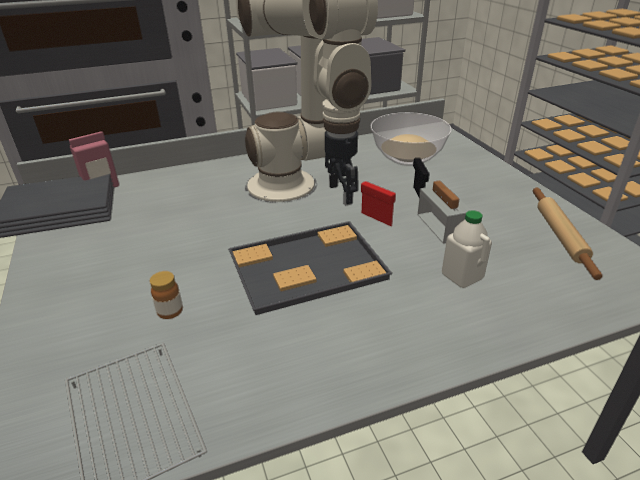

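View pics/side0.png

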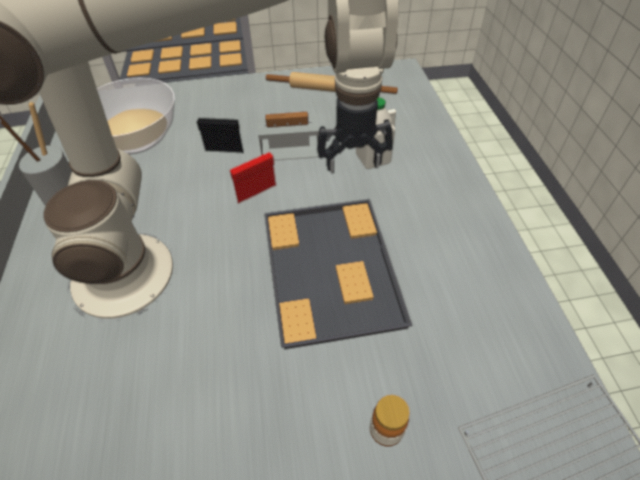

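View pics/wrist0.png

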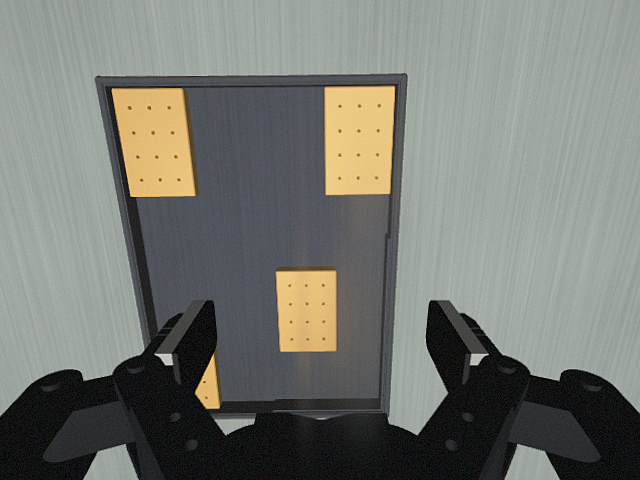

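```bash
cat > h.py <<'E'
from plant import ctrl
import cv2,numpy as np
from scipy.spatial.transform import Rotation as Rot
from scipy.optimize import least_squares
def cam(n):
    s=ctrl.sense(); c=ctrl.camera(n)
    if n=="wrist":
        H=np.eye(4);H[:3,:3]=Rot.from_rotvec(s["tool_rot"]).as_matrix();H[:3,3]=s["ee_pos"]
        W=H@c["hand_eye"]; c["R"]=W[:3,:3].T; c["t"]=-c["R"]@W[:3,3]
    return c
def proj(c,X):
    X=np.atleast_2d(X); p=X@np.array(c["R"]).T+c["t"]; s=p[:,:2]/p[:,2:]
    r2=(s**2).sum(1,keepdims=True); s=s*(1+c["k1"]*r2)
    return s@c["K"][:2,:2].T+c["K"][:2,2]
def ray(c,u,v):
    d=np.array([(u-c["K"][0,2])/c["K"][0,0],(v-c["K"][1,2])/c["K"][1,1]]); s=d.copy()
    for _ in range(20): s=d/(1+c["k1"]*(s@s))
    R=np.array(c["R"]); return -R.T@c["t"], R.T@np.array([s[0],s[1],1])
def hit(c,u,v,z):
    o,d=ray(c,u,v); return o+d*(z-o[2])/d[2]
def save(c,name,box=None,k=1):
    im=c["pixels"][:,:,::-1]
    if box: x0,y0,x1,y1=box; im=im[y0:y1,x0:x1]
    if k!=1: im=cv2.resize(im,None,fx=k,fy=k,interpolation=cv2.INTER_CUBIC)
    cv2.imwrite("pics/"+name,im)
def st():
    s=ctrl.sense(); print("t %.2f"%s["time"],"p",np.round(s["ee_pos"],4),"rot",np.round(s["tool_rot"],4),"F",np.round(s["wrist_force"],2),"T",np.round(s["ft_torque"],3),"w %.4f"%s["width"])
    print("x axis",np.round(Rot.from_rotvec(s["tool_rot"]).as_matrix()[:,0],4),"y",np.round(Rot.from_rotvec(s["tool_rot"]).as_matrix()[:,1],4))
E
python3 - <<'E'
from h import *
c=cam("scene"); save(c,"s1.png",(380,140,520,300),5); import pickle
d=cam("side"); save(d,"d1.png",(180,80,420,240),3)
w=cam("wrist"); save(w,"w1.png",(240,220,420,420),4)
pickle.dump((c,d,w),open("v0.pkl","wb"))
E
```

```text
(no output)
```

View pics/s1.png

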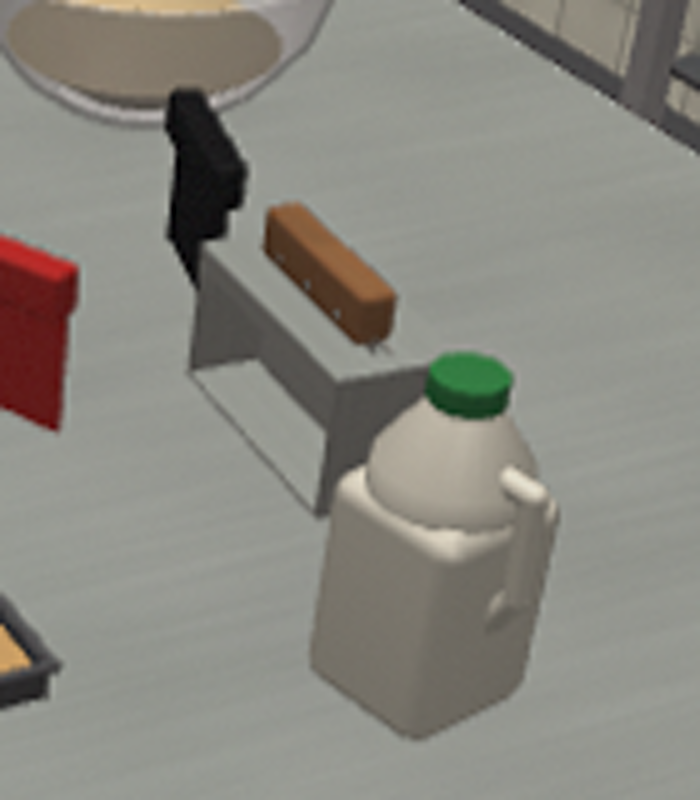

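View pics/d1.png

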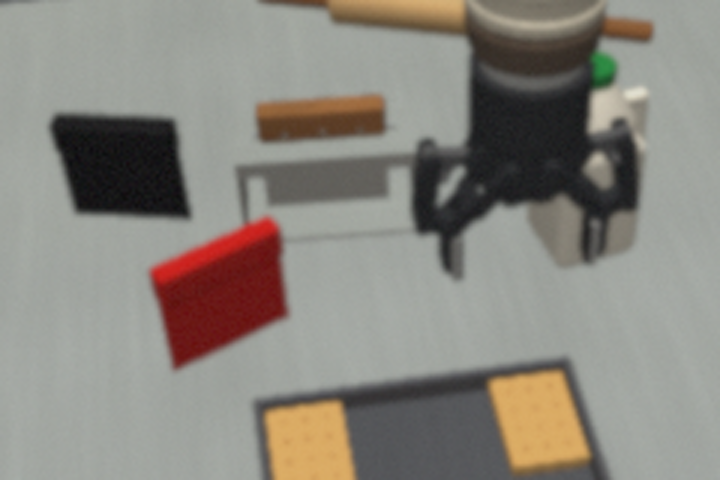

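View pics/w1.png

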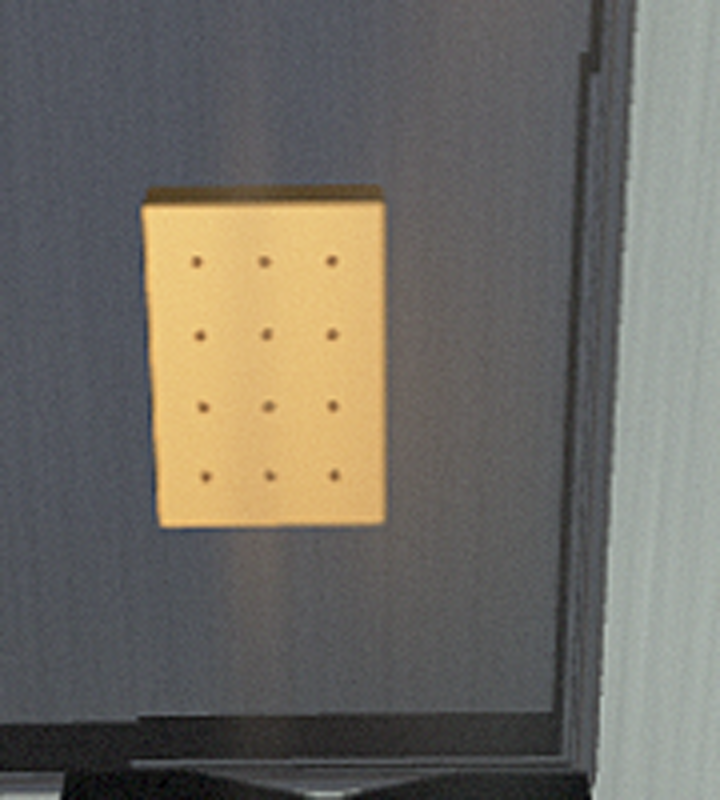

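Run:
```python
from h import *
import pickle
c,d,w=pickle.load(open("v0.pkl","rb"))
f=lambda p:(p[0]/5+380,p[1]/5+140)
print("handle top scene");[print(np.round(hit(c,*f(p),.129),4)) for p in [(265,208),(297,203),(395,298),(360,302)]]
print("rack top scene");[print(np.round(hit(c,*f(p),.095),4)) for p in [(203,245),(335,382)]]
print("rack bot");[print(np.round(hit(c,*f(p),.0),4)) for p in [(190,372),(318,518)]]
f=lambda p:(p[0]/3+180,p[1]/3+80)
print("handle side top");[print(np.round(hit(d,*f(p),.129),4)) for p in [(257,102),(383,95)]]
print("handle side bottom front");[print(np.round(hit(d,*f(p),.095),4)) for p in [(259,142),(385,134)]]
print("rack top side");[print(np.round(hit(d,*f(p),.095),4)) for p in [(237,166),]]
f=lambda p:(p[0]/4+240,p[1]/4+220)
print("slab top wrist");[print(np.round(hit(w,*f(p),.020),4)) for p in [(142,203),(385,201),(385,524),(160,527)]]
print("rim dent far", np.round(hit(w,*f((585,55)),.026),4),"bottom inner corner floor",np.round(hit(w,*f((553,712)),.006),4))
print("inner top-rim corners", [np.round(hit(w,*p,.026),4) for p in [(107,83),(398,80),]])
print("floor", [np.round(hit(w,*p,.006),4) for p in [(390,235),(145,250)]])
for n,cc in (("scene",c),("side",d)):
  print("jug/jar etc")
print(hit(c,168,312,0),hit(c,465,282,0),hit(d,388,440,0))
```

```text
handle top scene
[0.3901 0.37   0.129 ]
[0.3918 0.3911 0.129 ]
[0.5112 0.3807 0.129 ]
[0.5077 0.36   0.129 ]
rack top scene
[0.3635 0.3469 0.095 ]
[0.5304 0.3344 0.095 ]
rack bot
[0.3595 0.3507 0.    ]
[0.5295 0.338  0.    ]
handle side top
[0.3874 0.3927 0.129 ]
[0.5039 0.382  0.129 ]
handle side bottom front
[0.3844 0.378  0.095 ]
[0.5025 0.3685 0.095 ]
rack top side
[0.3615 0.3452 0.095 ]
slab top wrist
[ 0.5018 -0.0721  0.02  ]
[ 0.5661 -0.0717  0.02  ]
[ 0.5672 -0.1708  0.02  ]
[ 0.5031 -0.1717  0.02  ]
rim dent far [ 0.6157 -0.0294  0.026 ] bottom inner corner floor [ 0.6204 -0.2478  0.006 ]
inner top-rim corners [array([0.3614, 0.1099, 0.026 ]), array([0.6183, 0.1129, 0.026 ])]
floor [array([ 0.6235, -0.037 ,  0.006 ]), array([ 0.3607, -0.0536,  0.006 ])]
jug/jar etc
jug/jar etc
[ 5.30473370e-01 -4.51077142e-01  1.11022302e-16] [0.7013212  0.29447298 0.        ] [ 0.52642042 -0.46527611  0.        ]
```

```bash
python3 -m inch '[[-1,0,3,0],[-1,0,3,0],[-1,0,3,0],[-1,0,3,0],[-1,0,3,0],[-1,0,3,0],[-1,0,3,0],[-1,0,3,0],[-1,0,3,0],[-1,0,3,0],[0,0,0,0.1],[0,0,0,0.1],[0,0,0,0]]' 1; python3 -c "
from h import *
st();print(ctrl.sense()['joints'])
w=cam('wrist');save(w,'w2.png');save(cam('side'),'d2.png')"
```

```text
time: 1.6
ee_pos: [0.4498, 0.3003, 0.2481]
tool_rot: [-1.565, 0.158, -0.158]
wrist_force: [0.1, -0.4, 0.4]
width: 0.0851
t 1.60 p [0.4498 0.3003 0.2481] rot [-1.5652  0.1579 -0.1575] F [ 0.14 -0.45  0.36] T [-0.01   0.032 -0.011] w 0.0851
x axis [ 9.799e-01 -1.995e-01 -2.000e-04] y [-2.e-04 -1.e-04 -1.e+00]
[5.88620691e-01 6.49636296e-02 1.52330434e-01 1.65842663e+00
 2.48753033e-05 2.36024008e+00]
```

View pics/w2.png

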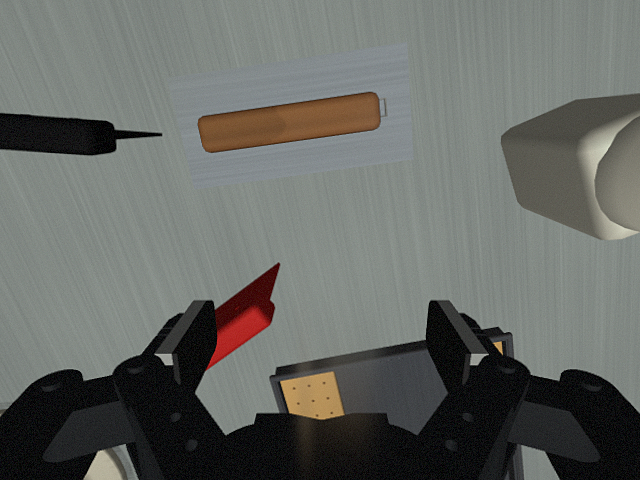

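```bash
python3 -c "
from h import *
import pickle
w=cam('wrist');pickle.dump(w,open('v1.pkl','wb'));save(w,'w3.png',(150,30,430,210),2.8)"
```

```text
(no output)
```

View pics/w3.png

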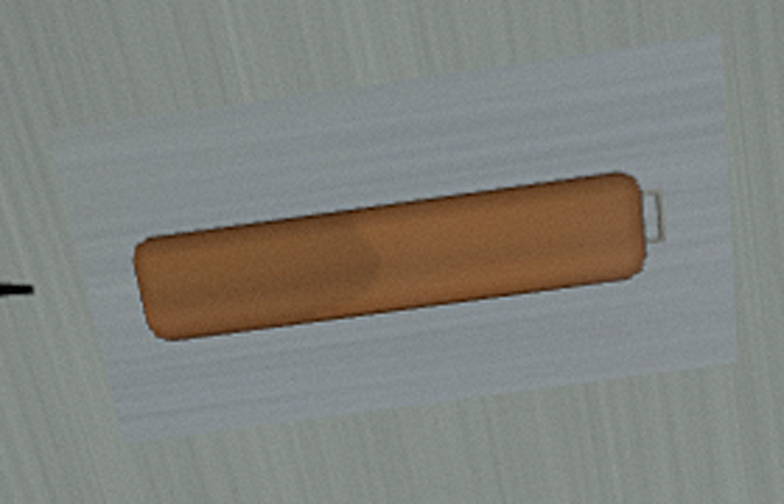

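```bash
python3 -c "
from h import *
import pickle
w=pickle.load(open('v1.pkl','rb'))
f=lambda p,z:hit(w,p[0]/2.8+150,p[1]/2.8+30,z)
A=[f(p,.129) for p in [(135,240),(640,172)]];print(A)
# rack top corners
B=[f(p,.095) for p in [(57,128),(720,37),(737,361),(122,440)]];print(np.round(B,4),np.mean(B,0))
C=[f(p,.095) for p in [(155,341),(645,277)]];print('bottom front',C)
for P in (A,C,B[:2],(B[3],B[2])):
  d=P[1]-P[0];print(np.hypot(*d[:2]),np.arctan2(d[1],d[0]))
# slot end
S=[f(p,.095) for p in [(645,192),(662,192),(662,241)]];print(S)
"
```

```text
[array([0.38890253, 0.39509183, 0.129     ]), array([0.5044609 , 0.38675891, 0.129     ])]
[[0.3672 0.4271 0.095 ]
 [0.5337 0.4148 0.095 ]
 [0.5286 0.3362 0.095 ]
 [0.3591 0.3483 0.095 ]] [0.44715601 0.38157958 0.095     ]
bottom front [array([0.37584837, 0.37216884, 0.095     ]), array([0.50744176, 0.36263334, 0.095     ])]
0.11585842641732003 -0.07198548391061188
0.13193842012383733 -0.07233542592057933
0.1669983045490465 -0.07384027509735329
0.16993544117082132 -0.07135450264566416
[array([0.51049841, 0.38334188, 0.095     ]), array([0.51478481, 0.38246827, 0.095     ]), array([0.51310563, 0.37064833, 0.095     ])]
```

```bash
python3 -m inch '[[-0.7,0,2.6,0],[-0.7,0,2.6,0],[-0.6,0,2.6,0],[0,0,0,-0.1415],[0,0,0,-0.1415],[0,0,0,-0.1415],[0,0,0,-0.1415],[0,0,0,-0.1415],[0,0,0,-0.1415],[0,0,0,-0.1415],[0,0,0,-0.1415],[0,0,0,-0.1415],[0,0,0,-0.1415],[0,0,0,-0.1415],[0,0,0,-0.1415],[0,0,0,0]]'; python3 -c "
from h import *
st();print(ctrl.sense()['joints'])
save(cam('wrist'),'w4.png')"
```

```text
time: 3.35
ee_pos: [0.4461, 0.3802, 0.2483]
tool_rot: [-1.241, -1.158, 1.158]
wrist_force: [1.2, -0.5, -0.2]
width: 0.0852
t 3.35 p [0.4461 0.3802 0.2483] rot [-1.2413 -1.1579  1.1579] F [ 1.23 -0.51 -0.2 ] T [-0.012  0.016  0.062] w 0.0852
x axis [ 0.0694  0.9976 -0.    ] y [ 1.e-04 -0.e+00 -1.e+00]
[ 7.05800014e-01  1.75505080e-01  2.74045434e-01  1.66930631e+00
 -4.17402930e-05  7.75266564e-01]
```

View pics/w4.png

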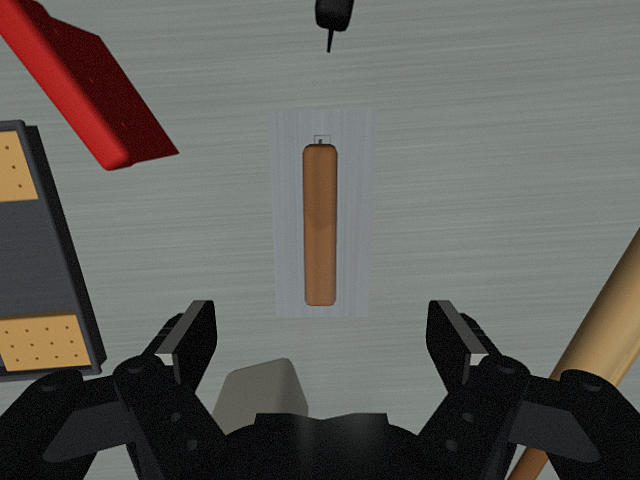

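```bash
python3 -c "
from h import *
import pickle
w=cam('wrist');c=pickle.load(open('v0.pkl','rb'))[0]
print('cap',hit(c,474,213,.196)); print('jug corners bottom',[np.round(hit(c,x/5+380,y/5+140,0),3) for x,y in [(313,665),(415,738),(522,685)]])
print('mid handle', [np.round(hit(w,u,v,.129),4) for u,v in [(303,148),(337,148),(305,302),(336,302)]])
print('slot',[np.round(hit(w,u,v,.095),4) for u,v in [(314,135),(330,135)]])
print('rack',[np.round(hit(w,u,v,.095),4) for u,v in [(270,113),(374,111),(368,317),(277,317)]])
"
```

```text
cap [0.6754737  0.30270632 0.196     ]
jug corners bottom [array([0.647, 0.261, 0.   ]), array([0.719, 0.277, 0.   ]), array([0.703, 0.354, 0.   ])]
mid handle [array([0.3852, 0.3738, 0.129 ]), array([0.3869, 0.3961, 0.129 ]), array([0.4979, 0.365 , 0.129 ]), array([0.4996, 0.3883, 0.129 ])]
slot [array([0.3785, 0.3809, 0.095 ]), array([0.3794, 0.3928, 0.095 ])]
rack [array([0.3607, 0.3502, 0.095 ]), array([0.3651, 0.4259, 0.095 ]), array([0.5341, 0.4153, 0.095 ]), array([0.5281, 0.3364, 0.095 ])]
```

```bash
python3 -m inch '[[0.03,3,0.3,0],[0,3,0,0],[0,3,0,0],[0,2,0,0],[0,1.3,0,0],[0,0.8,0,0],[0,0,0,0]]'; python3 -m inch '[[0,0,0,0],[0,0,0,0],[0,0,0,0],[0,0,0,0],[0,0,0,0],[0,0,0,0],[0,0,0,0],[0,0,0,0],[0,0,0,0],[0,0,0,0]]' -1; python3 -c "
from h import *
st();save(cam('side'),'d5.png')
save(cam('wrist'),'w5.png')"
```

```text
time: 4.15
ee_pos: [0.4428, 0.3808, 0.1168]
tool_rot: [-1.243, -1.154, 1.155]
wrist_force: [-0.1, 0.2, -0.1]
width: 0.0854
time: 5.15
ee_pos: [0.4431, 0.3811, 0.118]
tool_rot: [-1.243, -1.156, 1.154]
wrist_force: [-0.4, -0.7, 5.1]
width: 0.0231
t 5.15 p [0.4431 0.3811 0.118 ] rot [-1.2428 -1.1564  1.1545] F [-0.43 -0.65  5.1 ] T [-0.125  0.057 -0.06 ] w 0.0231
x axis [7.270e-02 9.974e-01 8.000e-04] y [ 9.e-04  7.e-04 -1.e+00]
```

View pics/w5.png

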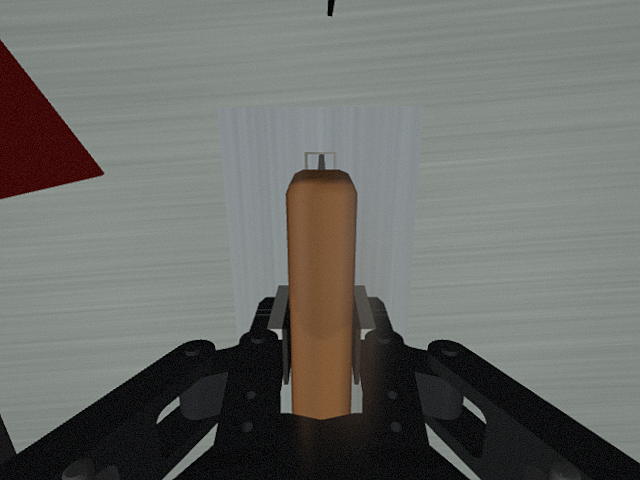

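View pics/d5.png

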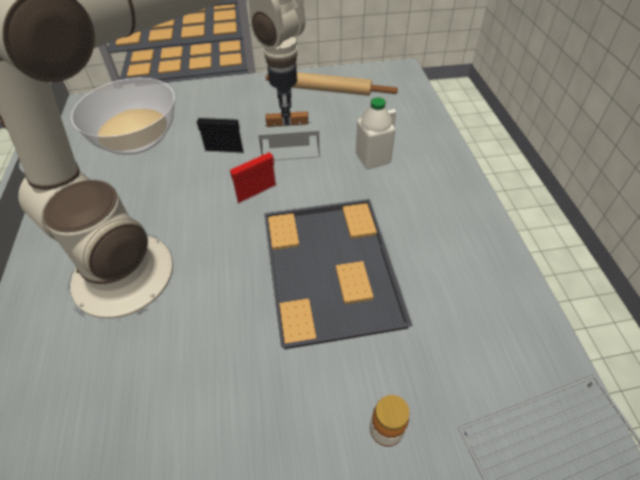

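```bash
python3 -m inch '[[0,-1,0,0],[0,-2,0,0],[0,-3,0,0],[0,-4,0,0],[0,-4,0,0],[0,0,0,0],[0,0,0,0]]'; python3 -c "
from h import *
import pickle
c,d,w=pickle.load(open('v0.pkl','rb'))
st()
save(c,'c6.png',(220,215,400,315),4.4);save(d,'d6.png',(255,190,425,355),3.6);save(w,'w6.png',(80,60,430,420),1.65)
save(cam('scene'),'c7.png')
"
```

```text
time: 5.95
ee_pos: [0.4431, 0.3812, 0.2579]
tool_rot: [-1.243, -1.156, 1.154]
wrist_force: [0.2, -0.1, -2.3]
width: 0.0229
t 5.95 p [0.4431 0.3812 0.2579] rot [-1.2427 -1.1564  1.1545] F [ 0.24 -0.12 -2.31] T [ 0.041 -0.024 -0.002] w 0.0229
x axis [7.270e-02 9.974e-01 9.000e-04] y [ 8.e-04  8.e-04 -1.e+00]
```

View pics/c6.png

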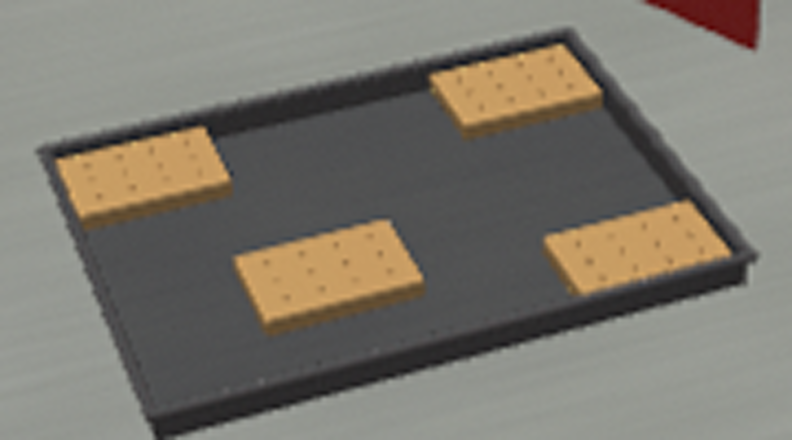

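View pics/d6.png

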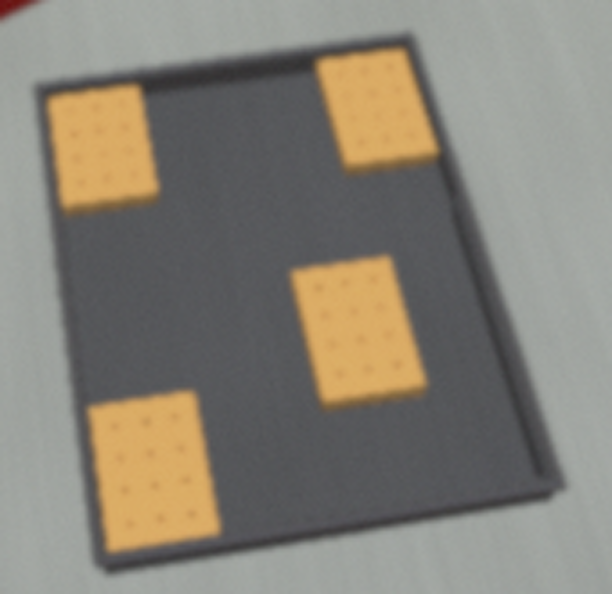

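View pics/w6.png

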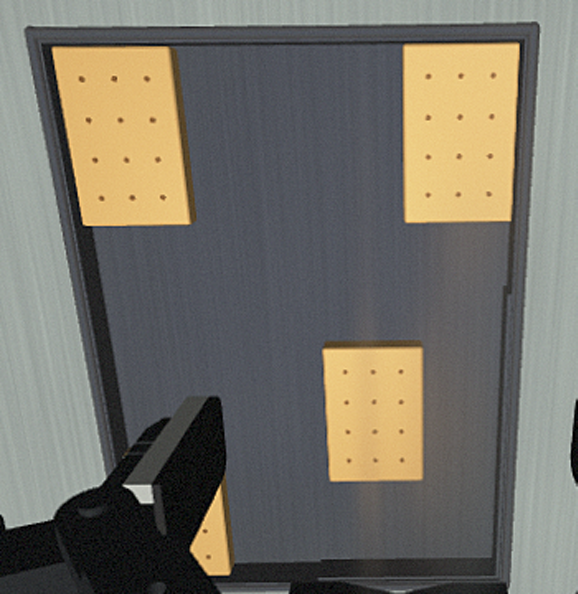

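View pics/c7.png

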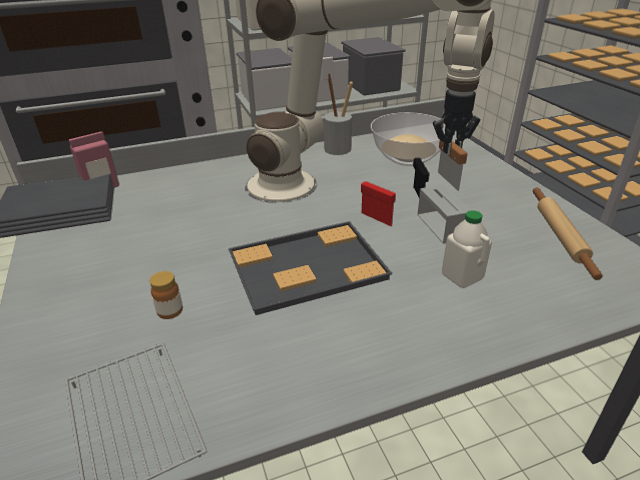

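Run:
```python
from h import *
import pickle
c,d,w=pickle.load(open('v0.pkl','rb'))
fc=lambda p,z:hit(c,p[0]/4.4+220,p[1]/4.4+215,z)
fd=lambda p,z:hit(d,p[0]/3.6+255,p[1]/3.6+190,z)
fw=lambda p,z:hit(w,p[0]/1.65+80,p[1]/1.65+60,z)
# order: (-x+y),(+x+y),(+x-y),(-x-y)
for nm,f,pa,pb,pc,sl in (
 ("scene",fc,[(545,237),(688,202),(735,250),(578,295)][0:0],None,None,None),):
  pass
S={}
S['w']=(fw,dict(a=[(403,44),(519,44),(512,222),(404,222)],b=[(52,47),(168,46),(189,225),(82,226)],l=[(323,348),(422,348),(422,481),(330,482)]))
S['d']=(fd,dict(a=[(316,62),(404,49),(437,157),(343,167)],b=[(47,97),(139,86),(158,192),(64,208)],c=[(88,405),(193,391),(220,534),(107,552)],l=[(290,271),(390,257),(427,386),(322,404)]))
S['c']=(fc,dict(a=[(688,202),(738,255),(580,293),(545,237)],b=[(560,44),(603,95),(467,132),(430,80)],c=[(205,128),(232,180),(85,222),(55,160)],l=[(388,221),(424,285),(268,328),(234,259)]))
m=np.array([[-.0325,.05],[.0325,.05],[.0325,-.05],[-.0325,-.05]])
for k,(f,D) in S.items():
  for n,ps in D.items():
    P=np.array([f(p,.020)[:2] for p in ps]); mu=P.mean(0); Q=P-mu
    th=np.arctan2((m[:,0]*Q[:,1]-m[:,1]*Q[:,0]).sum(),(m*Q).sum())
    R=np.array([[np.cos(th),-np.sin(th)],[np.sin(th),np.cos(th)]])
    print(k,n,np.round(mu,4),"yaw %.4f"%th,"rms mm %.2f"%(1000*np.sqrt(((Q-m@R.T)**2).sum(1).mean())))
P=[fw(p,.026) for p in [(522,44),(510,290)]];print("siderim top",P,(P[1]-P[0])[0]/(P[1]-P[0])[1])
P=[fw(p,.006) for p in [(95,228),(126,460)]];print("-x floor",P,(P[1]-P[0])[0]/(P[1]-P[0])[1])
P=[fw(p,.026) for p in [(28,29),(538,25)]];print("+y outer",P,(P[1]-P[0])[1]/(P[1]-P[0])[0])
P=[fw(p,.026) for p in [(538,25),(508,588)]];print("+x outer",P,(P[1]-P[0])[0]/(P[1]-P[0])[1])
P=[fc(p,.026) for p in [(40,150),(152,418),(752,258),(572,32)]];print("outer scene",np.round(P,4))
P=[fd(p,.026) for p in [(38,88),(411,37),(563,485),(100,568)]];print("outer side",np.round(P,4))
```

```text
w a [0.5856 0.0587] yaw 0.0090 rms mm 0.90
w b [0.3929 0.0569] yaw 0.0054 rms mm 1.01
w l [ 0.5343 -0.1221] yaw 0.0091 rms mm 0.82
d a [0.584  0.0553] yaw -0.0071 rms mm 1.29
d b [0.3923 0.0545] yaw 0.0172 rms mm 1.09
d c [ 0.3945 -0.2011] yaw 0.0066 rms mm 1.18
d l [ 0.5336 -0.1241] yaw 0.0099 rms mm 0.54
c a [0.5845 0.0592] yaw -0.0023 rms mm 4.16
c b [0.3982 0.0554] yaw 0.0571 rms mm 1.81
c c [ 0.3992 -0.2   ] yaw 0.0329 rms mm 2.81
c l [ 0.5394 -0.1226] yaw 0.0143 rms mm 1.88
siderim top [array([0.61721242, 0.10748335, 0.026     ]), array([ 0.61867271, -0.03157105,  0.026     ])] -0.010501552716242993
-x floor [array([0.36144406, 0.00291862, 0.006     ]), array([ 0.35816555, -0.16322239,  0.006     ])] 0.019733298196847954
+y outer [array([0.35349978, 0.11417514, 0.026     ]), array([0.62513341, 0.1167885 , 0.026     ])] 0.009620905041382615
+x outer [array([0.62513341, 0.1167885 , 0.026     ]), array([ 0.62917605, -0.25637039,  0.026     ])] -0.010833537404436688
outer scene [[ 0.3592 -0.2584  0.026 ]
 [ 0.6307 -0.2541  0.026 ]
 [ 0.6267  0.1137  0.026 ]
 [ 0.3581  0.114   0.026 ]]
outer side [[ 0.3534  0.1092  0.026 ]
 [ 0.6229  0.1122  0.026 ]
 [ 0.6274 -0.2564  0.026 ]
 [ 0.3578 -0.2624  0.026 ]]
```

```bash
python3 -m inch '[[0,0,0,0.124],[0,0,0,0.124],[0,0,0,0.124],[0,0,0,0.124],[0,0,0,0.124],[0,0,0,0.124],[0,0,0,0.124],[0,0,0,0.124],[0,0,0,0.124],[0,0,0,0.124],[0,0,0,0.124],[0,0,0,0.124],[0,0,0,0]]'; python3 -m inch '[[0,0,-1.5,0],[0.2,0,-2.5,0],[0.3,0,-3.5,0],[0.3,0,-3.5,0],[0.3,0,-3.5,0],[0.3,0,-3.5,0],[0.3,0,-3.5,0],[0.3,0,-3.5,0],[0.3,0,-3.5,0],[0.3,0,-3.5,0],[0.3,0,-3.5,0],[0.3,0,-3.5,0],[0.3,0,-3.5,0],[0.3,0,-3.5,0],[0,0,-2.5,0],[0,0,-1.9,0],[0,0,0,0],[0,0,0,0]]';python3 -c "
from h import *
st();print(ctrl.sense()['joints']);save(cam('wrist'),'w8.png')"
```

```text
time: 7.3
ee_pos: [0.4425, 0.3806, 0.2553]
tool_rot: [-1.573, -0.005, 0.008]
wrist_force: [0.1, 0.0, -2.0]
width: 0.0234
time: 9.1
ee_pos: [0.4853, -0.1229, 0.2568]
tool_rot: [-1.57, -0.008, 0.009]
wrist_force: [-0.5, 0.2, -1.8]
width: 0.0233
t 9.10 p [ 0.4853 -0.1229  0.2568] rot [-1.5704 -0.0076  0.0091] F [-0.54  0.2  -1.81] T [ 0.064 -0.016  0.037] w 0.0233
x axis [ 0.9999  0.0107 -0.001 ] y [-1.e-03  4.e-04 -1.e+00]
[-2.48229676e-01 -2.69814912e-02  7.58050551e-02  1.67461832e+00
  1.62235294e-04  1.31189355e+00]
```

View pics/w8.png

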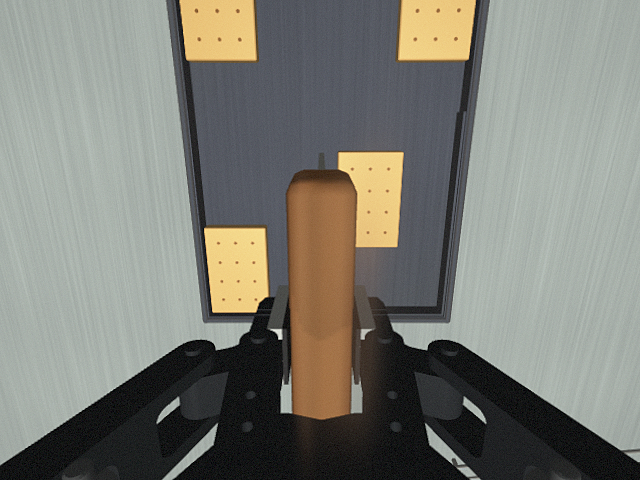

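```bash
python3 -m inch '[[0,2,0,0],[0,3,0,0],[0,3,0,0],[0,2.5,0,0],[0,2,0,0],[0,1.2,0,0],[0,0.6,0,0],[0,0.2,0,0],[0,0,0,0],[0,0,0,0]]';python3 -c "
from h import *
st();c=cam('side');save(c,'d9.png',(240,180,440,360),4);c=cam('scene');save(c,'c9.png',(220,200,400,320),4.4);save(cam('wrist'),'w9.png')"
```

```text
time: 10.15
ee_pos: [0.4864, -0.1227, 0.1133]
tool_rot: [-1.571, -0.009, 0.007]
wrist_force: [-0.6, -0.2, -1.9]
width: 0.0232
t 10.15 p [ 0.4864 -0.1227  0.1133] rot [-1.5711 -0.0091  0.0069] F [-0.61 -0.22 -1.85] T [-0.037  0.001 -0.032] w 0.0232
x axis [0.9999 0.0102 0.0014] y [ 1.4e-03 -3.0e-04 -1.0e+00]
```

View pics/d9.png

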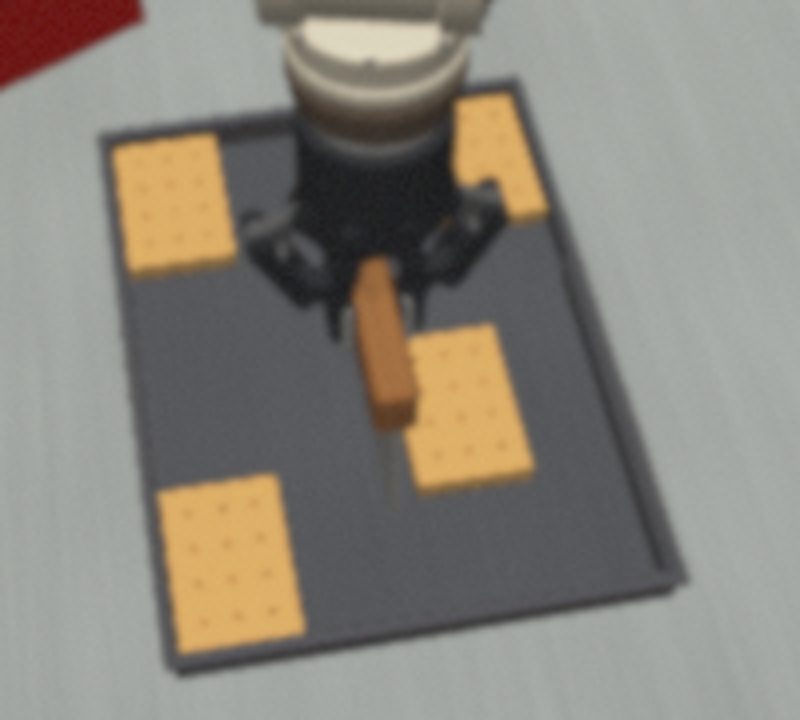

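View pics/c9.png

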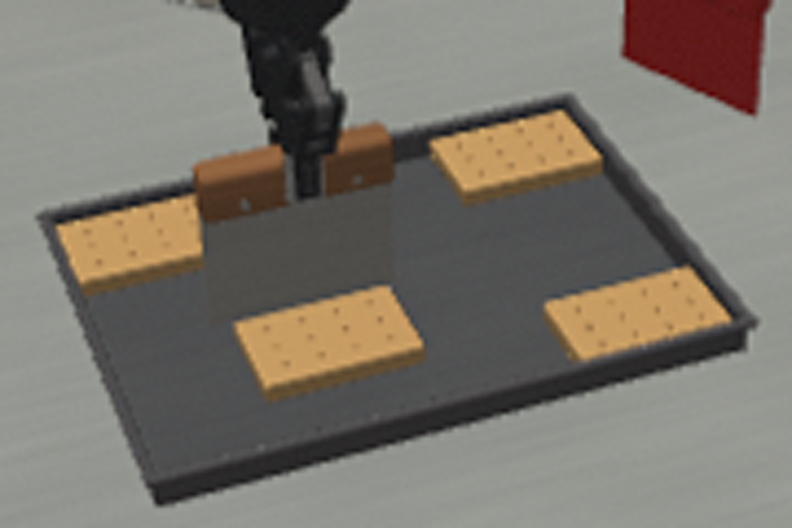

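View pics/w9.png

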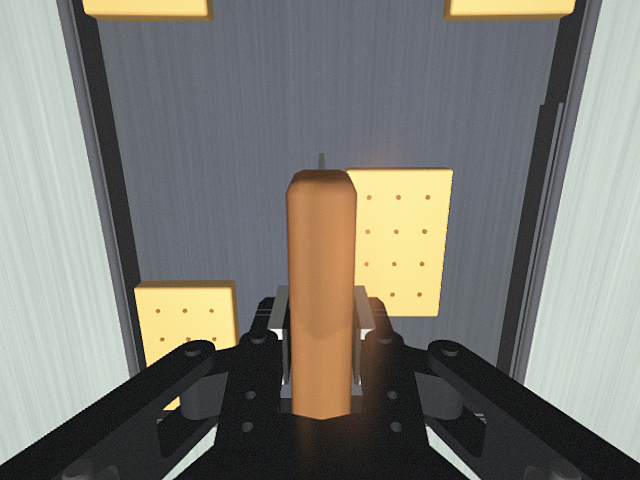

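```bash
python3 -m inch '[[0.2,0.05,0,0],[0.2,0.05,0,0],[0.2,0,0,0],[0.2,0,0,0],[0.1,0,0,0],[0.1,0,0,0],[0.1,0,0,0],[0.1,0,0,0],[0.1,0,0,0],[0.1,0,0,0],[0.1,0,0,0],[0.1,0,0,0],[0.1,0,0,0],[0.1,0,0,0],[0.1,0,0,0],[0.1,0,0,0],[0.1,0,0,0],[0.1,0,0,0],[0.1,0,0,0],[0.1,0,0,0]]';python3 -c "
from h import *
st();save(cam('wrist'),'w10.png')"
```

```text
time: 12.3
ee_pos: [0.51, -0.1224, 0.1113]
tool_rot: [-1.571, -0.008, 0.008]
wrist_force: [-0.2, -0.1, -1.5]
width: 0.023
t 12.30 p [ 0.51   -0.1224  0.1113] rot [-1.5708 -0.0078  0.0079] F [-0.21 -0.08 -1.5 ] T [ 0.006  0.246 -0.022] w 0.0230
x axis [ 1.e+00  1.e-02 -1.e-04] y [-1.e-04  0.e+00 -1.e+00]
```

View pics/w10.png

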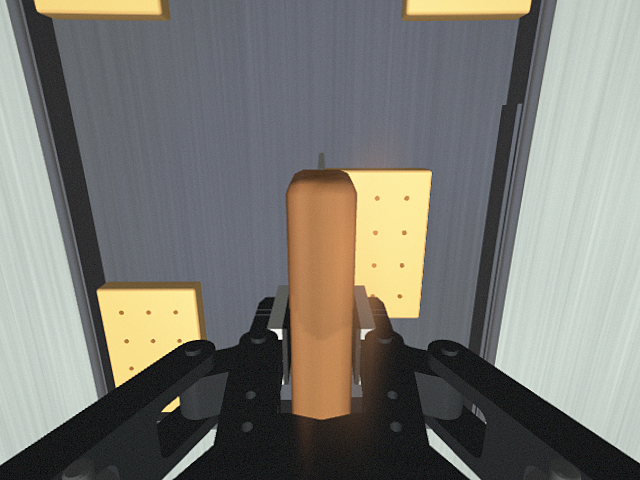

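```bash
python3 -m inch '[[0.15,0,0,0],[0.15,0,0,0],[0.15,0,0,0],[0.15,0,0,0],[0.15,0,0,0],[0.15,0,0,0],[0.15,0,0,0],[0.15,0,0,0],[0.15,0,0,0],[0.15,0,0,0],[0.15,0,0,0],[0.15,0,0,0],[0.15,0,0,0],[0.15,0,0,0],[0.15,0,0,0],[0.15,0,0,0],[0.15,0,0,0],[0.15,0,0,0],[0.15,0,0,0],[0.1,0,0,0]]';python3 -c "
from h import *
st();w=cam('wrist');save(w,'w11.png',(300,80,560,340),3);st()
c=cam('scene');save(c,'c11.png',(220,200,400,320),4.4)"
```

```text
time: 14.35
ee_pos: [0.5396, -0.1221, 0.1113]
tool_rot: [-1.571, -0.008, 0.008]
wrist_force: [-0.7, 0.2, -0.6]
width: 0.0231
t 14.35 p [ 0.5396 -0.1221  0.1113] rot [-1.5708 -0.0079  0.0078] F [-0.67  0.22 -0.63] T [-0.016  0.248 -0.014] w 0.0231
x axis [0.9999 0.01   0.    ] y [ 0. -0. -1.]
t 14.40 p [ 0.5397 -0.1221  0.1113] rot [-1.5708 -0.0079  0.0078] F [ 0.44 -0.67 -1.57] T [0.039 0.069 0.002] w 0.0227
x axis [9.999e-01 1.000e-02 1.000e-04] y [ 1.e-04  0.e+00 -1.e+00]
```

View pics/w11.png

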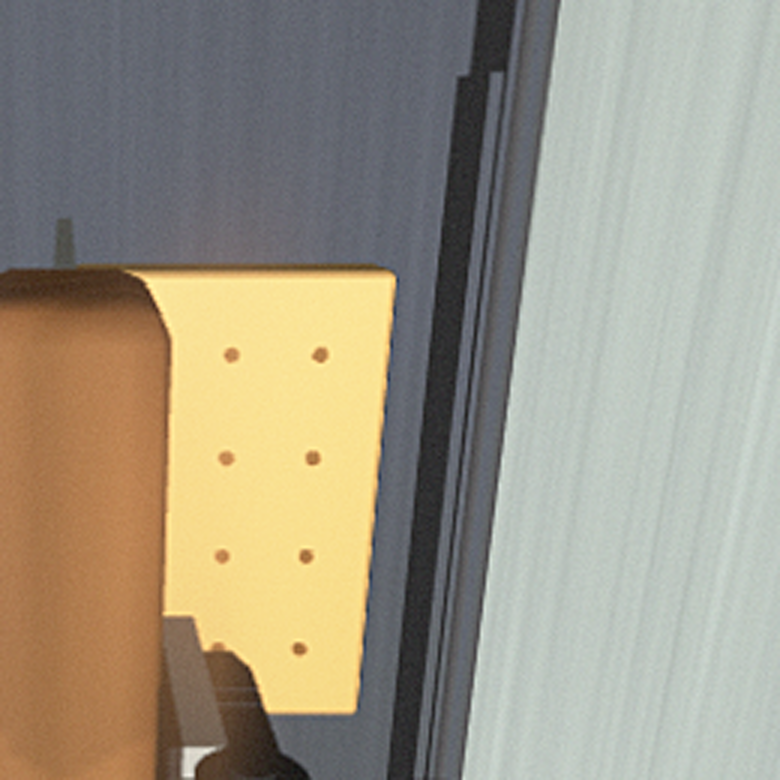

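View pics/c11.png

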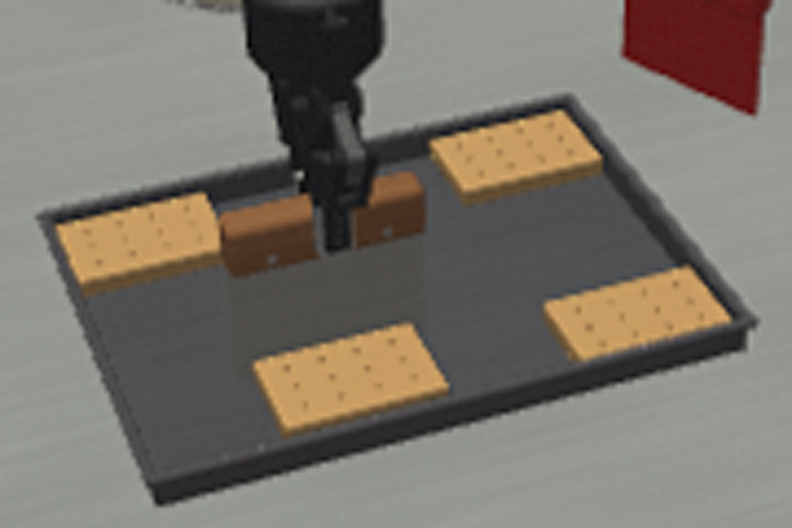

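```bash
python3 -c "
from h import *
w=cam('wrist');f=lambda p,z:hit(w,p[0]/3+300,p[1]/3+80,z)
def L(ps,z):
  P=[f(p,z) for p in ps];d=P[1]-P[0];print(np.round(P,4),d[0]/d[1])
L([(394,290),(357,708)],.020)
L([(456,80),(388,770)],.006)
L([(557,0),(463,775)],.026)
L([(490,75),(430,600)],.026)
st()
"
```

```text
[[ 0.6054 -0.0752  0.02  ]
 [ 0.6064 -0.1689  0.02  ]] -0.011170338730509754
[[ 0.6177 -0.0353  0.006 ]
 [ 0.6198 -0.1938  0.006 ]] -0.013363312078467823
[[ 0.6271 -0.0228  0.026 ]
 [ 0.6295 -0.182   0.026 ]] -0.015246012177108702
[[ 0.6169 -0.0353  0.026 ]
 [ 0.6177 -0.1396  0.026 ]] -0.007436170117051832
t 14.50 p [ 0.5396 -0.1221  0.1113] rot [-1.5708 -0.0081  0.0076] F [-0.21 -0.73 -0.58] T [ 0.031 -0.029 -0.031] w 0.0231
x axis [9.999e-01 1.000e-02 3.000e-04] y [ 3.e-04 -0.e+00 -1.e+00]
```

```bash
python3 -m inch '[[0.15,0,0,0],[0.15,0,0,0],[0.15,0,0,0],[0.1,0,0,0],[0.1,0,0,0],[0.1,0,0,0],[0.1,0,0,0],[0.05,0,0,0],[0.05,0,0,0]]';python3 -c "
from h import *
st()"
python3 -m inch '[[0.03,0,0,0],[0.03,0,0,0],[0.03,0,0,0]]';python3 -c "
from h import *
st();w=cam('wrist');save(w,'w12.png',(300,80,560,340),3);st()"
```

```text
time: 15.4
ee_pos: [0.549, -0.122, 0.1113]
tool_rot: [-1.571, -0.008, 0.008]
wrist_force: [-0.6, -0.1, -1.0]
width: 0.0232
t 15.40 p [ 0.549  -0.122   0.1113] rot [-1.5708 -0.0078  0.0079] F [-0.64 -0.11 -1.03] T [-0.014  0.261  0.027] w 0.0232
x axis [ 0.9999  0.01   -0.    ] y [-0. -0. -1.]
time: 15.7
ee_pos: [0.5499, -0.122, 0.1113]
tool_rot: [-1.571, -0.008, 0.008]
wrist_force: [-0.6, 0.2, -1.5]
width: 0.0233
t 15.70 p [ 0.5499 -0.122   0.1113] rot [-1.5708 -0.0078  0.0078] F [-0.61  0.16 -1.51] T [0.024 0.297 0.001] w 0.0233
x axis [ 1.      0.0099 -0.    ] y [-0.  0. -1.]
t 15.75 p [ 0.5499 -0.122   0.1113] rot [-1.5708 -0.0079  0.0079] F [-1.19 -0.03 -1.18] T [0.041 0.215 0.011] w 0.0233
x axis [0.9999 0.01   0.    ] y [ 0. -0. -1.]
```

View pics/w12.png

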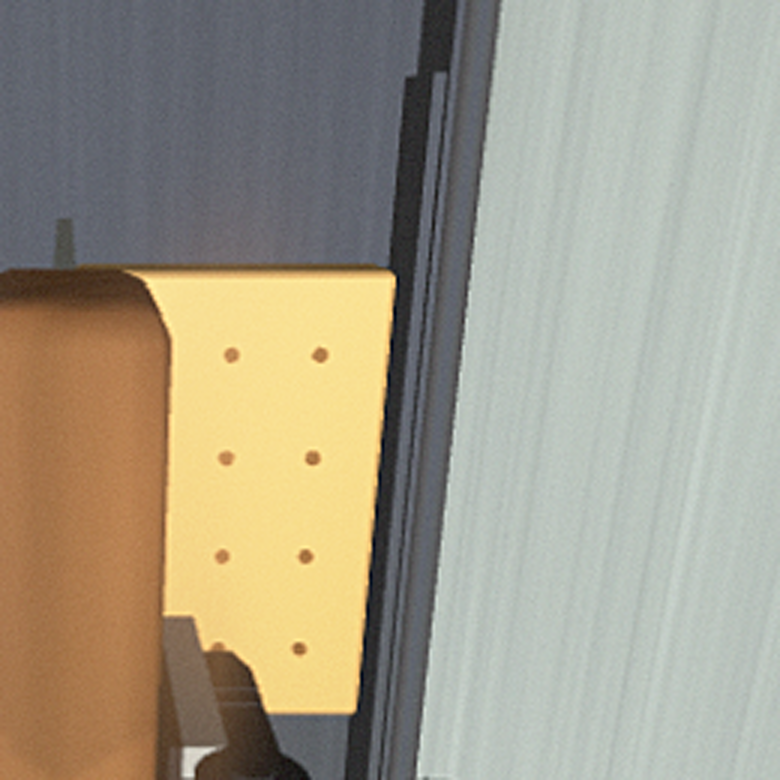

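```bash
for i in 1; do python3 -m inch '[[0.03,0,0,0],[0.03,0,0,0],[0.03,0,0,0]]' >/dev/null; python3 -c "
from h import *
st()"; done; python3 -m inch '[[0.03,0,0,0],[0.03,0,0,0]]' >/dev/null; python3 -c "
from h import *
st()"
```

```text
t 16.05 p [ 0.5508 -0.122   0.1113] rot [-1.5707 -0.0078  0.0079] F [-0.51  0.62 -1.83] T [-0.015  0.264  0.003] w 0.0233
x axis [ 1.    0.01 -0.  ] y [-0.  0. -1.]
t 16.25 p [ 0.5514 -0.122   0.1113] rot [-1.5708 -0.0078  0.0078] F [-0.54  1.07 -1.06] T [ 0.012  0.25  -0.049] w 0.0232
x axis [1.   0.01 0.  ] y [ 0.  0. -1.]
```

```bash
python3 -m inch '[[0.03,0,0,0],[0.02,0,0,0]]' >/dev/null; python3 -c "
from h import *
st()"; python3 -m inch '[[0.02,0,0,0],[0.02,0,0,0]]' >/dev/null; python3 -c "
from h import *
st()"
```

```text
t 16.45 p [ 0.5517 -0.122   0.1113] rot [-1.5708 -0.0076  0.0081] F [-2.13  0.3   0.18] T [0.005 0.601 0.033] w 0.0233
x axis [ 1.e+00  1.e-02 -4.e-04] y [-4.e-04 -0.e+00 -1.e+00]
t 16.65 p [ 0.5519 -0.122   0.1113] rot [-1.5709 -0.0072  0.0084] F [-3.69 -0.26 -0.19] T [-0.074  1.231 -0.019] w 0.0231
x axis [ 1.0e+00  9.9e-03 -8.0e-04] y [-8.e-04 -1.e-04 -1.e+00]
```

```bash
python3 -m inch '[[0,0,0,0],[0,0,0,0],[0,0,0,0],[0,0,0,0]]' >/dev/null; python3 -c "
from h import *
st();w=cam('wrist');save(w,'w13.png',(300,80,560,340),3);st()"
```

```text
t 17.05 p [ 0.5519 -0.122   0.1113] rot [-1.5708 -0.0073  0.0084] F [-5.04 -1.23  1.37] T [0.007 1.498 0.05 ] w 0.0232
x axis [ 9.999e-01  1.000e-02 -7.000e-04] y [-7.e-04 -0.e+00 -1.e+00]
t 17.10 p [ 0.552  -0.122   0.1113] rot [-1.5708 -0.0074  0.0083] F [-5.81  0.32  0.56] T [-0.061  1.483  0.079] w 0.0230
x axis [ 1.0e+00  9.9e-03 -6.0e-04] y [-6.e-04 -0.e+00 -1.e+00]
```

View pics/w13.png

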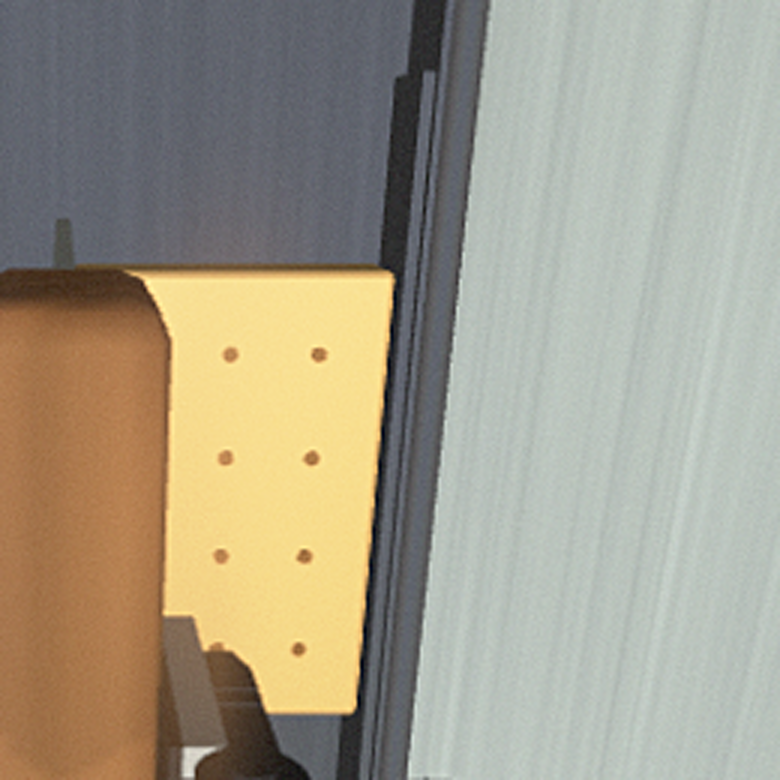

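```bash
python3 -m inch '[[-0.03,0,0,0],[-0.05,0,0,0],[-0.1,0,0,0],[-0.3,0,0,0],[-0.6,0,0,0],[-0.9,0,0,0],[0,-2,0,0],[0,-3,0,0],[0,-1.5,0,0],[0,0,0,0]]'; python3 -m inch '[[0,0,0,-0.1428],[0,0,0,-0.1428],[0,0,0,-0.1428],[0,0,0,-0.1428],[0,0,0,-0.1428],[0,0,0,-0.1428],[0,0,0,-0.1428],[0,0,0,-0.1428],[0,0,0,-0.1428],[0,0,0,-0.1428],[0,0,0,-0.1428],[2,0,0,0],[2,0,0,0],[2,0,0,0],[0.4,0,0,0],[0,0,-0.9,0],[0,0,-0.8,0],[0,0,0,0],[0,0,0,0]]'; python3 -c "
from h import *
st();w=cam('wrist');save(w,'w14.png');save(cam('side'),'d14.png',(240,180,440,360),4);save(cam('scene'),'c14.png',(220,200,400,320),4.4)"
```

```text
time: 18.1
ee_pos: [0.5332, -0.1224, 0.1787]
tool_rot: [-1.572, -0.011, 0.005]
wrist_force: [0.2, 0.3, -1.2]
width: 0.0232
time: 20.0
ee_pos: [0.549, -0.0586, 0.1758]
tool_rot: [-1.204, -1.215, 1.216]
wrist_force: [0.6, -0.3, -2.3]
width: 0.0233
t 20.00 p [ 0.549  -0.0586  0.1758] rot [-1.2042 -1.2155  1.2164] F [ 0.57 -0.32 -2.28] T [ 0.02  -0.008  0.003] w 0.0233
x axis [-0.0093  1.     -0.    ] y [-8.e-04 -0.e+00 -1.e+00]
```

View pics/w14.png

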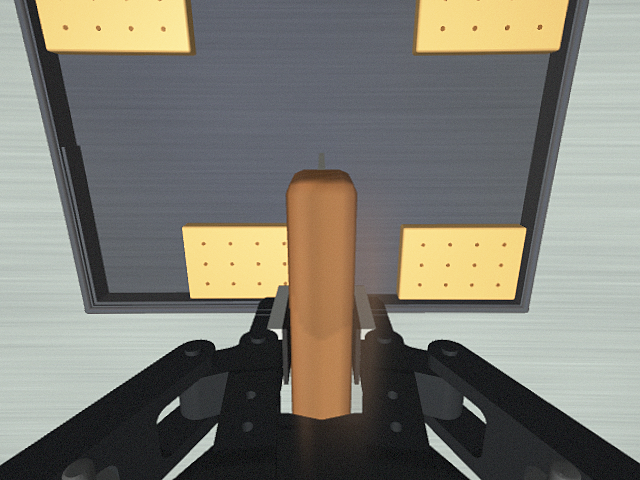

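View pics/d14.png

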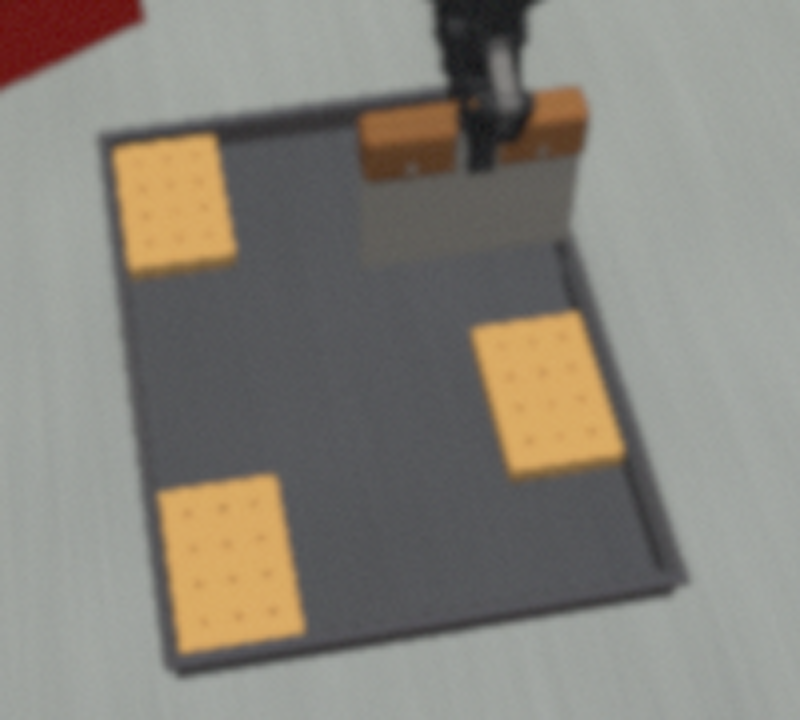

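View pics/c14.png

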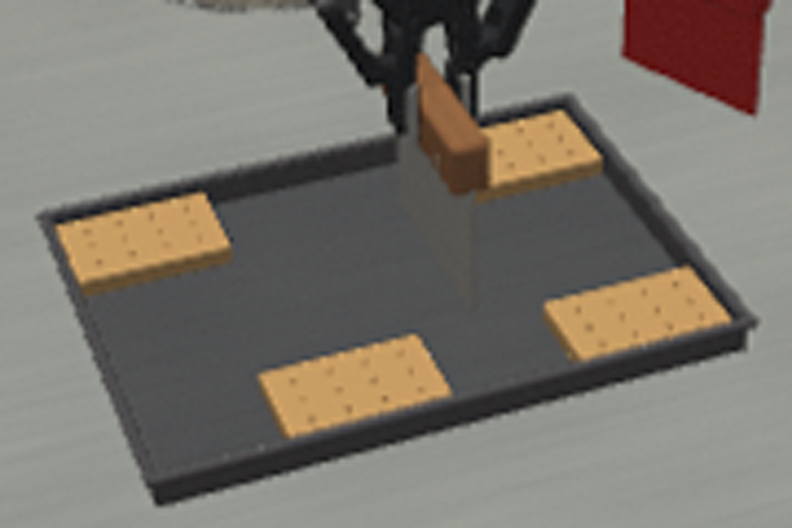

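```bash
python3 -c "
from h import *
d=cam('side');print([np.round(hit(d,x/4+240,y/4+180,.073),4) for x,y in [(364,270),(571,243)]])
print([np.round(hit(d,x/4+240,y/4+180,.020),4) for x,y in [(472,329),(579,313)]])
w=cam('wrist');print([np.round(hit(w,x,y,.020),4) for x,y in [(183,227),(190,298)]])
print('end rim floor', [np.round(hit(w,x,y,.006),4) for x,y in [(105,293),(79,150)]])
st()"
```

```text
[array([ 0.4917, -0.0618,  0.073 ]), array([ 0.6104, -0.0629,  0.073 ])]
[array([ 0.5532, -0.0743,  0.02  ]), array([ 0.6174, -0.0737,  0.02  ])]
[array([ 0.5544, -0.1693,  0.02  ]), array([ 0.6181, -0.1699,  0.02  ])]
end rim floor [array([ 0.6207, -0.2506,  0.006 ]), array([ 0.4958, -0.2497,  0.006 ])]
t 20.25 p [ 0.5487 -0.0582  0.1764] rot [-1.2047 -1.2164  1.2164] F [ 0.54  0.43 -2.26] T [ 0.013  0.014 -0.018] w 0.0235
x axis [-9.7e-03  1.0e+00 -1.0e-04] y [ 1.e-04 -1.e-04 -1.e+00]
```

```bash
python3 -m inch '[[0,1,0,0],[0,1.5,0,0],[0,1.5,0,0],[0,1.2,0,0],[0,0.8,0,0],[0,0.4,0,0],[0,0.15,0,0],[0,0,0,0],[0,0,0,0]]'; python3 -m inch '[[-0.1,0,0,0],[-0.2,0,0,0],[-0.1,0,0,0],[-0.1,0,0,0],[-0.1,0,0,0],[-0.1,0,0,0],[-0.1,0,0,0],[-0.1,0,0,0],[-0.1,0,0,0],[-0.1,0,0,0],[-0.1,0,0,0],[-0.1,0,0,0],[-0.1,0,0,0],[-0.1,0,0,0],[-0.1,0,0,0],[-0.1,0,0,0]]'; python3 -c "
from h import *
st();w=cam('wrist');save(w,'w15.png')"
```

```text
time: 21.15
ee_pos: [0.5491, -0.0581, 0.1113]
tool_rot: [-1.205, -1.217, 1.216]
wrist_force: [-0.2, 0.0, -1.7]
width: 0.0229
time: 22.75
ee_pos: [0.549, -0.0751, 0.1108]
tool_rot: [-1.204, -1.217, 1.217]
wrist_force: [0.2, 0.9, -1.7]
width: 0.0229
t 22.75 p [ 0.549  -0.0751  0.1108] rot [-1.2044 -1.2166  1.2165] F [ 0.25  0.85 -1.68] T [0.162 0.033 0.059] w 0.0229
x axis [-1.000e-02  9.999e-01  1.000e-04] y [ 0.e+00  1.e-04 -1.e+00]
```

View pics/w15.png

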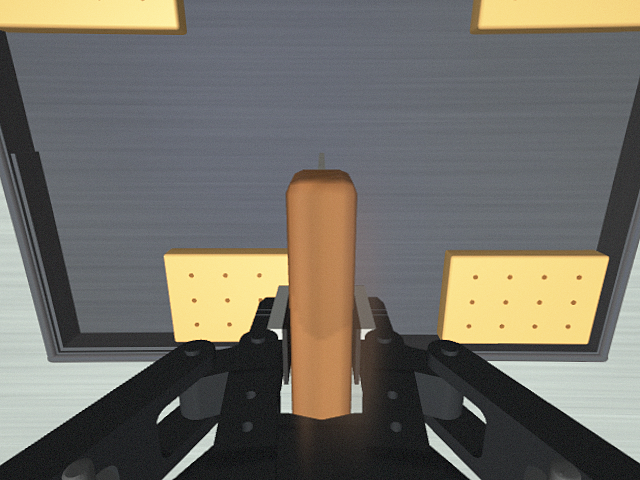

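```bash
python3 -m inch '[[-0.15,0,0,0],[-0.15,0,0,0],[-0.15,0,0,0],[-0.15,0,0,0],[-0.15,0,0,0],[-0.15,0,0,0],[-0.15,0,0,0],[-0.15,0,0,0],[-0.15,0,0,0],[-0.15,0,0,0],[-0.15,0,0,0],[-0.15,0,0,0],[-0.15,0,0,0],[-0.15,0,0,0],[-0.15,0,0,0],[-0.15,0,0,0],[-0.15,0,0,0],[-0.15,0,0,0],[-0.15,0,0,0],[-0.15,0,0,0]]'; python3 -c "
from h import *
st();w=cam('wrist');save(w,'w16.png');save(cam('side'),'d16.png',(240,180,440,360),4)"
```

```text
time: 24.8
ee_pos: [0.5493, -0.1052, 0.1108]
tool_rot: [-1.204, -1.217, 1.217]
wrist_force: [-0.6, 0.2, -1.1]
width: 0.023
t 24.80 p [ 0.5493 -0.1052  0.1108] rot [-1.2044 -1.2165  1.2166] F [-0.55  0.22 -1.07] T [0.226 0.006 0.046] w 0.0230
x axis [-0.01  1.   -0.  ] y [-0. -0. -1.]
```

View pics/w16.png

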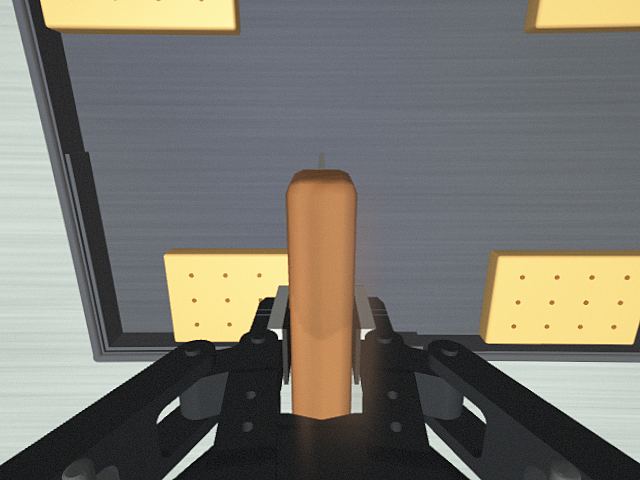

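View pics/d16.png

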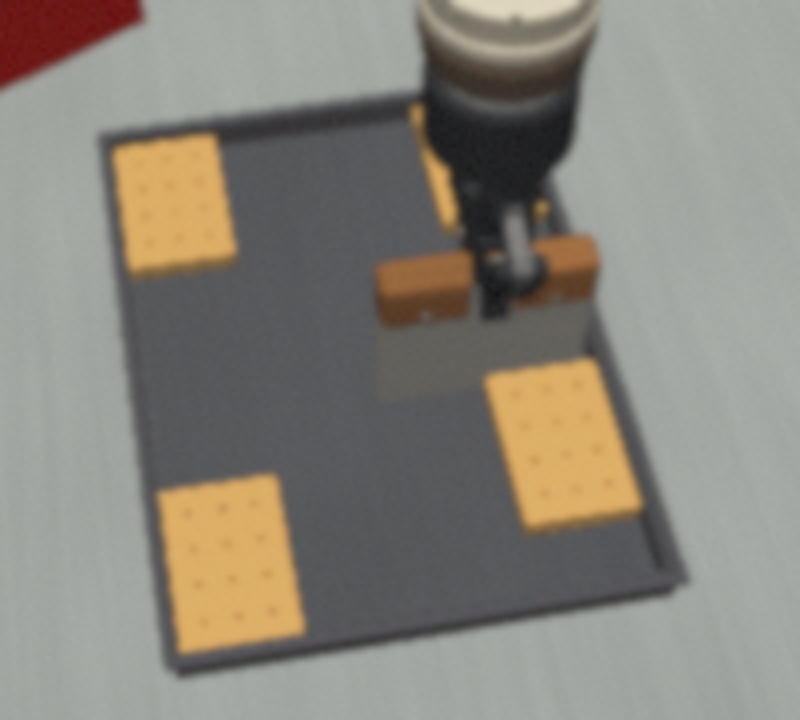

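```bash
python3 -m inch '[[-0.15,0,0,0],[-0.15,0,0,0],[-0.15,0,0,0],[-0.15,0,0,0],[-0.15,0,0,0],[-0.15,0,0,0],[-0.15,0,0,0],[-0.15,0,0,0],[-0.15,0,0,0],[-0.15,0,0,0],[-0.15,0,0,0],[-0.15,0,0,0],[-0.15,0,0,0],[-0.15,0,0,0],[-0.15,0,0,0],[-0.15,0,0,0],[-0.15,0,0,0],[-0.15,0,0,0],[-0.15,0,0,0],[-0.15,0,0,0]]'; python3 -c "
from h import *
st();w=cam('wrist');save(w,'w17.png',(100,140,360,380),3);
f=lambda p,z:np.round(hit(w,*p,z),4)
st()"
```

```text
time: 26.9
ee_pos: [0.5496, -0.1352, 0.1108]
tool_rot: [-1.204, -1.217, 1.217]
wrist_force: [-0.4, 1.1, -1.6]
width: 0.0231
t 26.90 p [ 0.5496 -0.1352  0.1108] rot [-1.2045 -1.2165  1.2166] F [-0.39  1.13 -1.57] T [0.205 0.03  0.038] w 0.0231
x axis [-0.01  1.   -0.  ] y [-0. -0. -1.]
t 26.95 p [ 0.5496 -0.1353  0.1108] rot [-1.2046 -1.2164  1.2166] F [-0.23  0.78 -0.94] T [ 0.096  0.031 -0.02 ] w 0.0233
x axis [-9.9e-03  1.0e+00 -1.0e-04] y [-0.e+00 -1.e-04 -1.e+00]
```

View pics/w17.png

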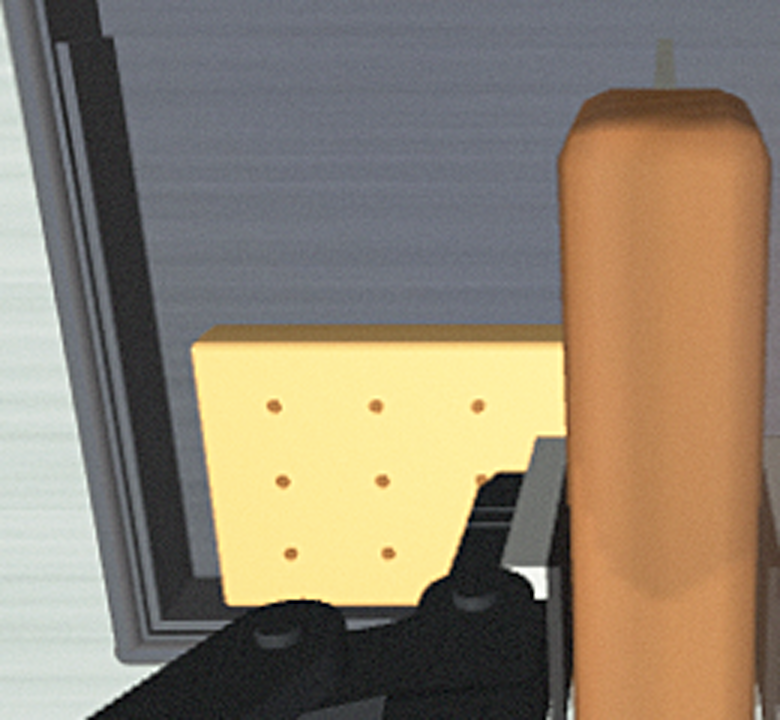

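```bash
python3 -c "
from h import *
w=cam('wrist');f=lambda p,z:np.round(hit(w,p[0]/3+100,p[1]/3+140,z),4)
print('slab end',f((193,347),.020),f((225,603),.020),'rim floor',f((165,347),.006),f((192,576),.006),'rim top',f((112,347),.026), f((155,600),.026))
st()"
python3 -m inch '[[-0.1,0,0,0],[-0.1,0,0,0],[-0.1,0,0,0],[-0.1,0,0,0],[-0.1,0,0,0],[-0.1,0,0,0],[-0.1,0,0,0]]'; python3 -c "
from h import *
st()"
```

```text
slab end [ 0.5554 -0.2342  0.02  ] [ 0.6179 -0.2342  0.02  ] rim floor [ 0.5608 -0.2469  0.006 ] [ 0.6198 -0.2478  0.006 ] rim top [ 0.5533 -0.248   0.026 ] [ 0.6132 -0.2468  0.026 ]
t 27.00 p [ 0.5496 -0.1353  0.1108] rot [-1.2047 -1.2163  1.2165] F [-0.03 -0.01 -1.5 ] T [-0.008 -0.042 -0.008] w 0.0232
x axis [-9.8e-03  1.0e+00 -2.0e-04] y [ 0.e+00 -2.e-04 -1.e+00]
time: 27.7
ee_pos: [0.5497, -0.1421, 0.1108]
tool_rot: [-1.204, -1.217, 1.217]
wrist_force: [-0.1, 1.0, -1.9]
width: 0.0229
t 27.70 p [ 0.5497 -0.1421  0.1108] rot [-1.2045 -1.2166  1.2165] F [-0.11  1.04 -1.89] T [ 0.191  0.022 -0.01 ] w 0.0229
x axis [-0.01    0.9999  0.    ] y [ 0.  0. -1.]
```

```bash
python3 -m inch '[[-0.05,0,0,0],[-0.05,0,0,0],[-0.05,0,0,0],[-0.05,0,0,0],[-0.05,0,0,0],[-0.03,0,0,0],[-0.03,0,0,0]]'>/dev/null; python3 -c "
from h import *
st()"
python3 -m inch '[[-0.03,0,0,0],[-0.03,0,0,0],[-0.02,0,0,0]]'>/dev/null; python3 -c "
from h import *
st()"
```

```text
t 28.40 p [ 0.5497 -0.1451  0.1108] rot [-1.2045 -1.2166  1.2166] F [-0.52  1.6  -2.05] T [ 0.192 -0.007  0.008] w 0.0230
x axis [-0.01    0.9999 -0.    ] y [ 0. -0. -1.]
t 28.70 p [ 0.5497 -0.146   0.1108] rot [-1.2044 -1.2165  1.2165] F [-0.17  0.19 -2.43] T [0.164 0.014 0.006] w 0.0229
x axis [-0.01  1.    0.  ] y [-0.  0. -1.]
```

```bash
python3 -m inch '[[-0.03,0,0,0],[-0.03,0,0,0]]'>/dev/null; python3 -c "
from h import *
st()"
python3 -m inch '[[-0.02,0,0,0],[-0.02,0,0,0]]'>/dev/null; python3 -c "
from h import *
st()"
```

```text
t 28.90 p [ 0.5497 -0.1465  0.1108] rot [-1.2044 -1.2165  1.2166] F [-0.05 -0.29 -3.13] T [ 0.221 -0.004 -0.   ] w 0.0232
x axis [-0.01  1.    0.  ] y [-1.e-04  0.e+00 -1.e+00]
t 29.10 p [ 0.5497 -0.1469  0.1108] rot [-1.2044 -1.2166  1.2165] F [-0.49  0.94 -1.96] T [ 0.226 -0.011  0.021] w 0.0233
x axis [-0.01  1.    0.  ] y [ 0.  0. -1.]
```

```bash
python3 -m inch '[[-0.02,0,0,0],[-0.02,0,0,0]]'>/dev/null; python3 -c "
from h import *
st()"
python3 -m inch '[[-0.02,0,0,0],[-0.02,0,0,0]]'>/dev/null; python3 -c "
from h import *
st()"
```

```text
t 29.30 p [ 0.5497 -0.1473  0.1108] rot [-1.2044 -1.2166  1.2165] F [-0.67  0.36 -1.76] T [ 0.354 -0.004  0.028] w 0.0233
x axis [-1.000e-02  9.999e-01  1.000e-04] y [ 0.e+00  1.e-04 -1.e+00]
t 29.50 p [ 0.5497 -0.1475  0.1108] rot [-1.204  -1.2169  1.2163] F [ 0.43  1.56 -1.71] T [0.703 0.062 0.096] w 0.0230
x axis [-1.020e-02  9.999e-01  5.000e-04] y [-0.e+00  5.e-04 -1.e+00]
```

```bash
python3 -m inch '[[-0.015,0,0,0],[0,0,0,0]]'>/dev/null; python3 -c "
from h import *
st()"
```

```text
t 29.70 p [ 0.5496 -0.1476  0.1108] rot [-1.2039 -1.2169  1.2163] F [-0.69  3.36 -0.87] T [0.967 0.116 0.046] w 0.0232
x axis [-1.020e-02  9.999e-01  6.000e-04] y [-1.e-04  6.e-04 -1.e+00]
```

```bash
python3 -m inch '[[0,0,0,0],[0,0,0,0],[0,0,0,0],[0,0,0,0]]'>/dev/null; python3 -c "
from h import *
st();w=cam('wrist');save(w,'w18.png',(120,200,360,380),3.3);st();save(cam('scene'),'c18.png',(220,200,400,320),4.4)
save(cam('side'),'d18.png',(240,180,440,360),4)"
```

```text
t 30.10 p [ 0.5497 -0.1477  0.1108] rot [-1.204  -1.2168  1.2164] F [-1.5   5.33  0.16] T [1.377 0.254 0.13 ] w 0.0230
x axis [-1.010e-02  9.999e-01  4.000e-04] y [-1.e-04  4.e-04 -1.e+00]
t 30.15 p [ 0.5497 -0.1477  0.1108] rot [-1.2041 -1.2168  1.2164] F [-1.14  4.26 -0.98] T [1.296 0.248 0.11 ] w 0.0233
x axis [-1.010e-02  9.999e-01  3.000e-04] y [-0.e+00  3.e-04 -1.e+00]
```

View pics/w18.png

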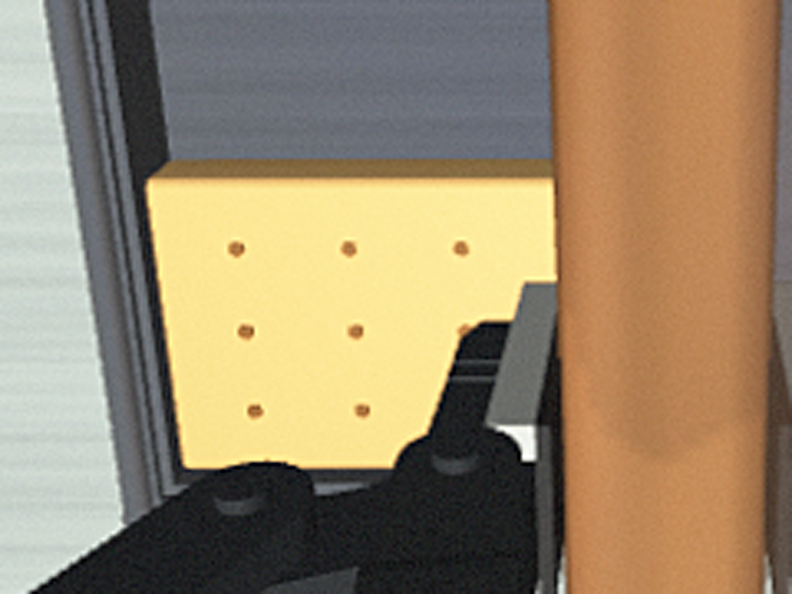

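View pics/d18.png

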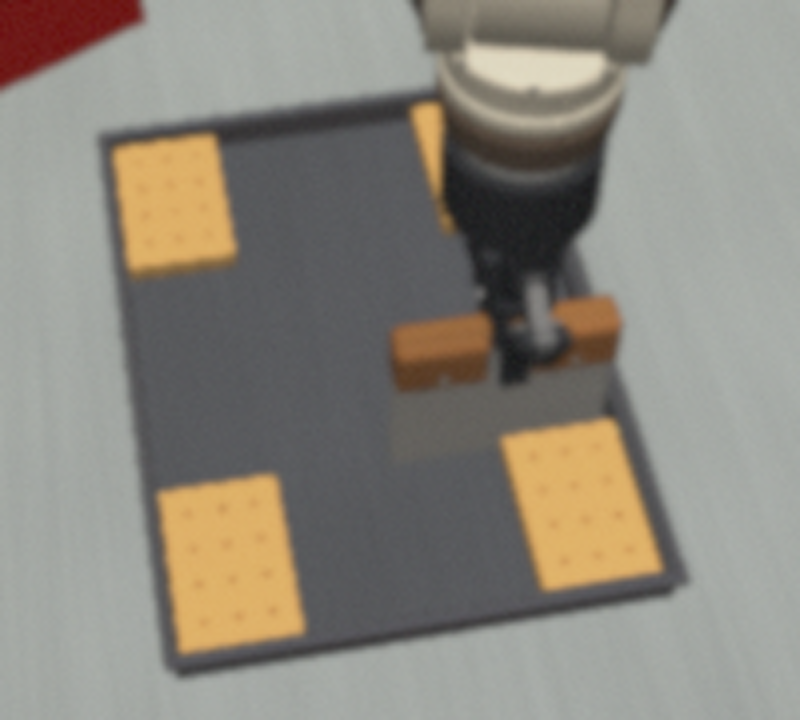

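```bash
python3 -m inch '[[0.03,0,0,0],[0.05,0,0,0],[0.1,0,0,0],[0.3,0,0,0],[0.6,0,0,0],[1,0,0,0],[0,-2,0,0],[0,-3,0,0],[0,-4,0,0],[0,-4,0,0],[0,0,-2,0],[2,0,-3,0],[2,0,-2,0],[0,0,0,0],[0,0,0,0]]'; python3 -c "
from h import *
import pickle
st();w=cam('wrist');pickle.dump(w,open('v2.pkl','wb'));save(w,'w19.png')"
```

```text
time: 31.75
ee_pos: [0.6192, -0.0854, 0.2404]
tool_rot: [-1.203, -1.217, 1.218]
wrist_force: [-0.3, 0.3, -1.7]
width: 0.0227
t 31.75 p [ 0.6192 -0.0854  0.2404] rot [-1.2032 -1.2169  1.2182] F [-0.34  0.27 -1.74] T [0.009 0.078 0.011] w 0.0227
x axis [-1.150e-02  9.999e-01 -1.000e-04] y [-9.e-04 -2.e-04 -1.e+00]
```

View pics/w19.png

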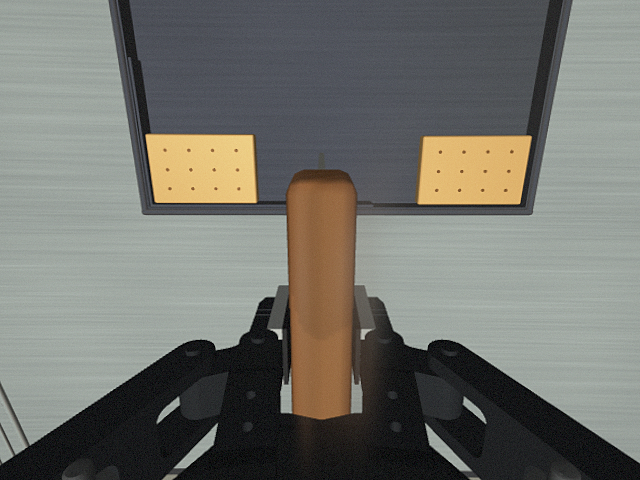

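```bash
python3 -c "
from h import *
import pickle
w=pickle.load(open('v2.pkl','rb'));save(w,'w20.png',(120,120,280,225),5);save(w,'w21.png',(390,120,550,225),5)"
```

```text
(no output)
```

View pics/w20.png

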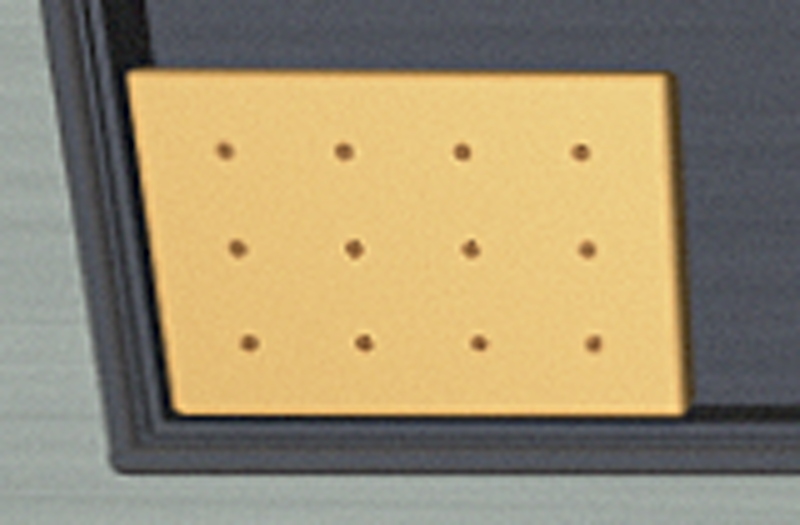

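View pics/w21.png

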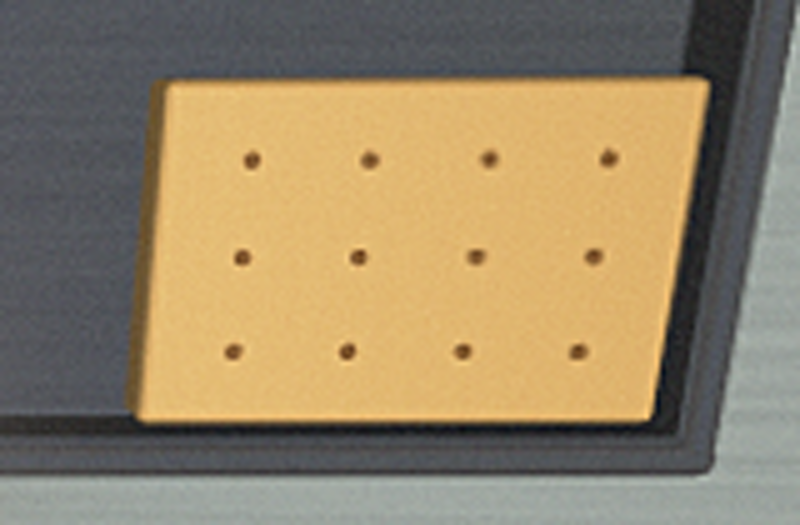

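```bash
python3 -m inch '[[0,-1.8,0,0.084],[0,0,2,0],[0,0,4,0],[0,0,4,0],[0,0,4,0],[0,0,4,0],[0,0,3,0],[1,0,0,0],[3,0,0,0],[4,0,0,0],[4,0,0,0],[4,0,0,0],[4,0,0,0],[4,0,0,0],[4,0,0,0],[4,0,0,0],[4,0,0,0],[4,0,0,0]]'; python3 -m inch '[[3,0,0,0],[1.5,0,0,0],[0.7,0,0,0],[0,0,0,0],[0,0,0,0],[0,0,0,0]]'; python3 -c "
from h import *
st();w=cam('wrist');save(w,'w22.png')
s=ctrl.sense();M=Rot.from_rotvec(s['tool_rot']).as_matrix();print('tool delta cm',100*M.T@(np.array([.4431,.3811,s['ee_pos'][2]])-s['ee_pos']),'yaw',np.arctan2(M[1,0],M[0,0]))"
```

```text
time: 33.6
ee_pos: [0.4392, 0.3297, 0.2589]
tool_rot: [-1.244, -1.155, 1.154]
wrist_force: [0.1, -1.1, -1.6]
width: 0.0228
time: 34.2
ee_pos: [0.4433, 0.3788, 0.2593]
tool_rot: [-1.244, -1.154, 1.153]
wrist_force: [-0.1, 1.3, -2.2]
width: 0.0232
t 34.20 p [0.4433 0.3788 0.2593] rot [-1.244  -1.154   1.1532] F [-0.07  1.32 -2.24] T [ 0.005  0.071 -0.043] w 0.0232
x axis [7.520e-02 9.972e-01 2.000e-04] y [ 5.e-04  2.e-04 -1.e+00]
tool delta cm [2.16329057e-01 5.40603611e-05 3.53344245e-02] yaw 1.495588992071456
```

View pics/w22.png

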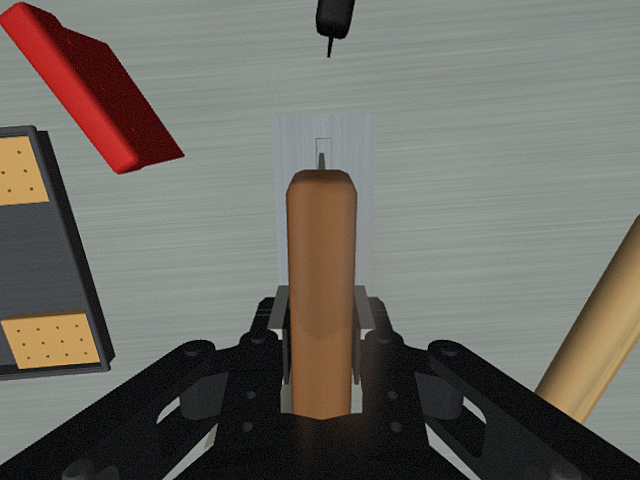

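```bash
python3 -m inch '[[0.22,0,0.03,-0.003],[0,2,0,0],[0,2,0,0],[0,1,0,0],[0,0,0,0],[0,0,0,0]]'; python3 -c "
from h import *
st();w=cam('wrist');save(w,'w23.png',(260,100,380,190),6)
s=ctrl.sense();M=Rot.from_rotvec(s['tool_rot']).as_matrix();print('tool delta cm',100*M.T@(np.array([.4431,.3811,.118])-s['ee_pos']),'yaw',np.arctan2(M[1,0],M[0,0]))"
```

```text
time: 34.85
ee_pos: [0.443, 0.3821, 0.2095]
tool_rot: [-1.242, -1.157, 1.156]
wrist_force: [0.5, 0.2, -1.1]
width: 0.023
t 34.85 p [0.443  0.3821 0.2095] rot [-1.242  -1.1572  1.1562] F [ 0.51  0.2  -1.13] T [0.026 0.011 0.01 ] w 0.0230
x axis [7.100e-02 9.975e-01 4.000e-04] y [ 4.e-04  4.e-04 -1.e+00]
tool delta cm [-1.24962277e-01  9.19231019e+00  8.78337510e-03] yaw 1.4997393141256457
```

View pics/w23.png

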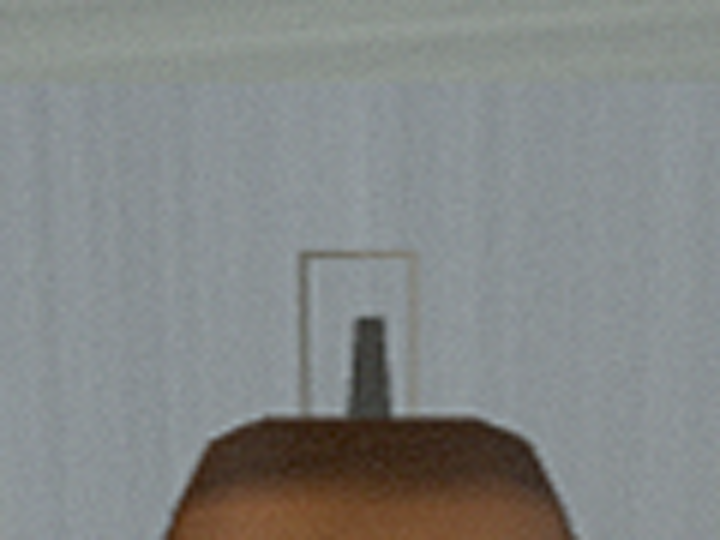

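```bash
python3 -m inch '[[-0.1,0.3,0,0],[0,1,0,0],[0,1,0,0],[0,1.5,0,0],[0,1.5,0,0],[0,1.5,0,0],[0,1,0,0],[0,0.7,0,0],[0,0.3,0,0],[0,0.1,0,0],[0,0,0,0]]'; python3 -c "
from h import *
st();w=cam('wrist');save(w,'w24.png');save(cam('side'),'d24.png',(220,90,360,190),5)"
```

```text
time: 36.0
ee_pos: [0.443, 0.3813, 0.1202]
tool_rot: [-1.242, -1.157, 1.156]
wrist_force: [0.0, 0.2, -2.3]
width: 0.0227
t 36.00 p [0.443  0.3813 0.1202] rot [-1.2419 -1.1573  1.1562] F [ 0.04  0.25 -2.3 ] T [ 0.026 -0.013  0.008] w 0.0227
x axis [7.090e-02 9.975e-01 5.000e-04] y [ 5.e-04  4.e-04 -1.e+00]
```

View pics/w24.png

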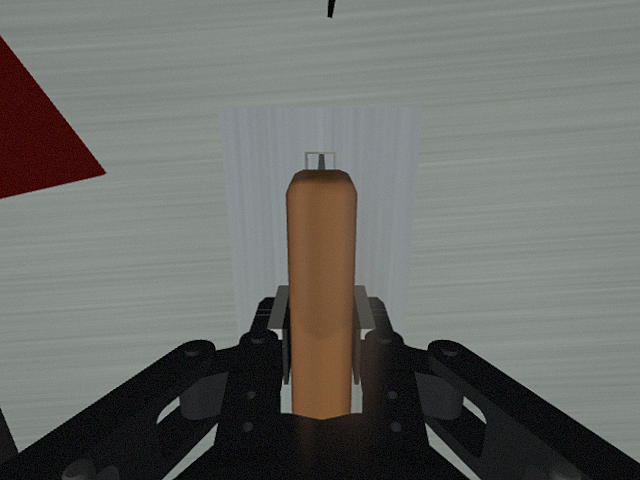

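View pics/d24.png

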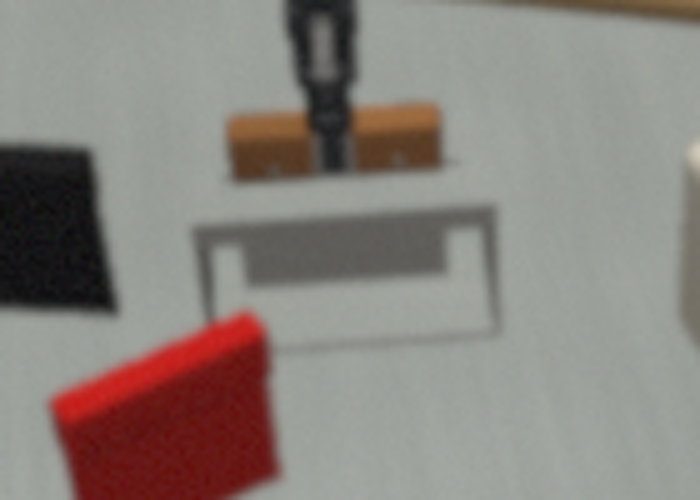

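```bash
python3 -m inch '[[0,0.05,0,0],[0,0.05,0,0],[0,0.05,0,0],[0,0,0,0]]'; python3 -m inch '[[0,0.05,0,0],[0,0.05,0,0],[0,0,0,0]]'
```

```text
time: 36.5
ee_pos: [0.4429, 0.3811, 0.1182]
tool_rot: [-1.242, -1.157, 1.157]
wrist_force: [-0.6, 0.2, -1.2]
width: 0.0225
time: 36.8
ee_pos: [0.4429, 0.3811, 0.1179]
tool_rot: [-1.242, -1.157, 1.156]
wrist_force: [-2.8, -0.8, 4.9]
width: 0.0233
```

```bash
python3 -m inch '[[0,0,0,0],[0,0,0,0],[0,0,0,0],[0,0,0,0],[0,0,0,0],[0,0,0,0],[0,0,0,0],[0,0,0,0]]' 1; python3 -m inch '[[0,-1,0,0],[0,-2,0,0],[0,-3,0,0],[0,-4,0,0],[0,-4,0,0],[0,0,0,0],[0,0,0,0],[0,0,0,0],[0,0,0,0]]'; python3 -c "
from h import *
st();w=cam('wrist');save(w,'w25.png');save(cam('side'),'d25.png');save(cam('scene'),'c25.png')
print([np.round(hit(w,u,v,.129),4) for u,v in [(303,148),(337,148),(305,302),(336,302)]])"
```

```text
time: 37.6
ee_pos: [0.4429, 0.3811, 0.1173]
tool_rot: [-1.242, -1.157, 1.157]
wrist_force: [0.1, 0.7, 0.0]
width: 0.0855
time: 38.5
ee_pos: [0.4426, 0.3809, 0.256]
tool_rot: [-1.242, -1.155, 1.159]
wrist_force: [-1.0, 0.0, 0.1]
width: 0.0854
t 38.50 p [0.4426 0.3809 0.256 ] rot [-1.2419 -1.1549  1.1585] F [-1.    0.03  0.06] T [ 0.053 -0.027  0.011] w 0.0854
x axis [ 0.071   0.9975 -0.0015] y [-0.0016 -0.0014 -1.    ]
[array([0.382 , 0.3735, 0.129 ]), array([0.3837, 0.3966, 0.129 ]), array([0.4983, 0.365 , 0.129 ]), array([0.5  , 0.389, 0.129])]
```

View pics/w25.png

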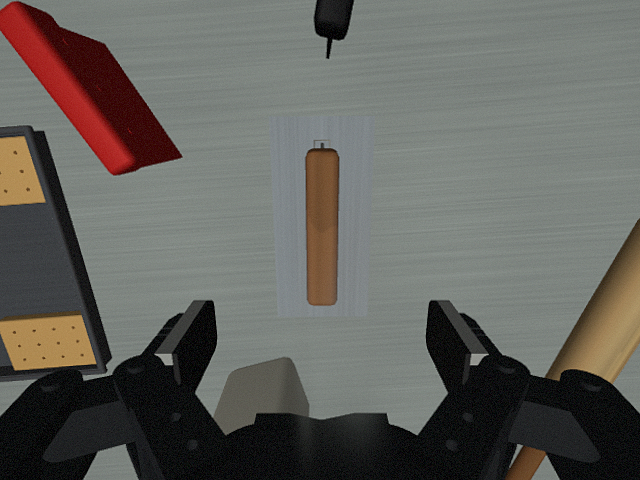

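View pics/d25.png

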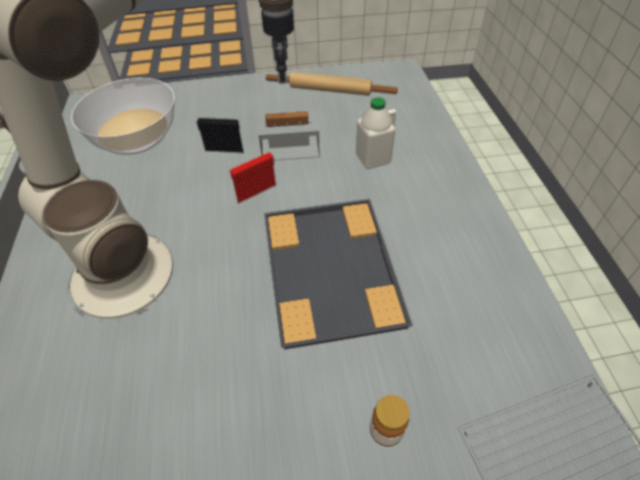

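View pics/c25.png

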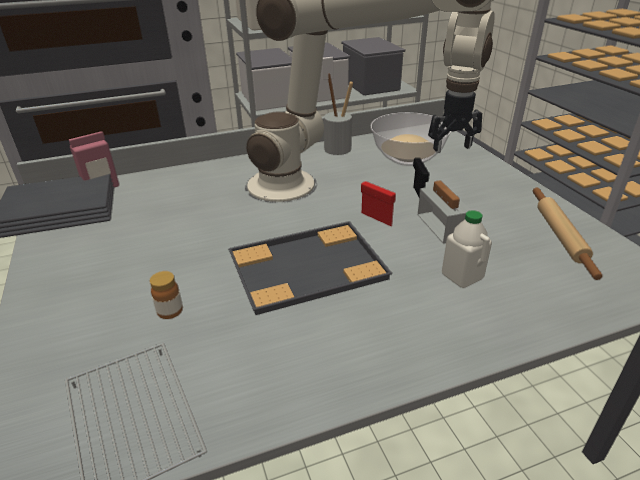

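```bash
python3 -c "
from plant import ctrl
print(ctrl.close_job())"
```

```text
the job is handed in; nothing more can be done
None
```

I took the scraper from its rack and pushed the slab against the side rim, then along it into the corner. I then hung the scraper back, let go, and handed the job in at about 38.7 s. It reports no verdict.

**Forces:** The slab was held against each rim for 0.4 s or more. The wrist readings were about 4–6 N on the side rim (highest 5.8 N) and 3–5 N on the end rim (highest 5.3 N). Each reading scatters by about 0.5 N, so I have only these spot checks to show it stayed under the 7 N limit.

**Slab:** In the last close-up it lies flat and parallel to both rims. There is no visible gap at the side rim. At the end rim the picture suggests at most about 1 mm, which is within measuring error.

**Scraper:** It hangs in the slot with the handle resting on the rack, about 4–5 mm from the rack's centre (the limit is 12 mm). The gripper is open and clear above it.

**Everything else:** The packed slabs, the jug and the jar look unmoved in the scene and side pictures.

One disagreement: the scene camera put the scraper handle about 5 mm further along x than the other two cameras, so I went by the wrist camera.

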